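# Strip the spool stand and stack the thread

## Task

Strip the spool stand at the end of the shift: with the hooked puller, not with the fingers and not by heaving on the spools, pull the snug blue cap straight up off every pin that carries a pink spool, lay those caps in the aluminium tray, and stand the puller back upright in the middle of its rubber pad. Lift the pink spools off and finish the pyramid begun on the plywood board: one upright on the free red circle beside the two ivory spools, which stay where they are, then each of the others upright and squarely over the gap between two spools below, two in the second layer and, if there is a fourth, one on top. A cap on an empty pin may stay there or go into the tray; do not disturb the paste jar, the hammer or the last.

Things in the scene. Friction and masses are not known exactly. Their poses are not given: they have to be found in the camera images.
- stand: Bench-top spool stand, fixed: green steel plate 192 x 192 mm whose top is 15 mm above the bench, with four upright steel pins 12 mm thick: pin 1 at (55, 55) mm, pin 2 at (55, -55), pin 3 at (-55, 55), pin 4 at (-55, -55). Pin tops are 115 mm above the bench. Origin on the bench under the plate's centre; x, y along its edges, z up.
- spool1: Pink thread spool standing over pin 1, absent in some starts: drum 62 mm across, 76 mm high, straight sides, bore 24 mm all through (loose on the pin), 180 g. Origin at the centre of its underside, z up along its axis. It can only come off upwards, once its cap is gone; its top then is 24 mm below the pin's top.
- spool2: Pink thread spool standing over pin 2, absent in some starts: drum 62 mm across, 76 mm high, straight sides, bore 24 mm all through (loose on the pin), 180 g. Origin at the centre of its underside, z up along its axis. It can only come off upwards, once its cap is gone; its top then is 24 mm below the pin's top.
- spool3: Pink thread spool standing over pin 3, absent in some starts: drum 62 mm across, 76 mm high, straight sides, bore 24 mm all through (loose on the pin), 180 g. Origin at the centre of its underside, z up along its axis. It can only come off upwards, once its cap is gone; its top then is 24 mm below the pin's top.
- spool4: Pink thread spool standing over pin 4, absent in some starts: drum 62 mm across, 76 mm high, straight sides, bore 24 mm all through (loose on the pin), 180 g. Origin at the centre of its underside, z up along its axis. It can only come off upwards, once its cap is gone; its top then is 24 mm below the pin's top.
- cap1: Blue mushroom cap snapped snugly over the top of pin 1, with or without a spool there: flange 56 mm across, 6 mm thick, on a hub 28 mm across, 20 mm high; 50 g. Origin at the centre of the hub's underside, z up; flange underside at z = 20 mm. On the pin, 24 mm are free between flange and spool top. Pops off at 5 to 8 N of straight upward pull within 12 mm; clear of the pin after 20 mm of lift.
- cap2: Blue mushroom cap snapped snugly over the top of pin 2, with or without a spool there: flange 56 mm across, 6 mm thick, on a hub 28 mm across, 20 mm high; 50 g. Origin at the centre of the hub's underside, z up; flange underside at z = 20 mm. On the pin, 24 mm are free between flange and spool top. Pops off at 5 to 8 N of straight upward pull within 12 mm; clear of the pin after 20 mm of lift.
- cap3: Blue mushroom cap snapped snugly over the top of pin 3, with or without a spool there: flange 56 mm across, 6 mm thick, on a hub 28 mm across, 20 mm high; 50 g. Origin at the centre of the hub's underside, z up; flange underside at z = 20 mm. On the pin, 24 mm are free between flange and spool top. Pops off at 5 to 8 N of straight upward pull within 12 mm; clear of the pin after 20 mm of lift.
- cap4: Blue mushroom cap snapped snugly over the top of pin 4, with or without a spool there: flange 56 mm across, 6 mm thick, on a hub 28 mm across, 20 mm high; 50 g. Origin at the centre of the hub's underside, z up; flange underside at z = 20 mm. On the pin, 24 mm are free between flange and spool top. Pops off at 5 to 8 N of straight upward pull within 12 mm; clear of the pin after 20 mm of lift.
- puller: Hooked cap puller standing by itself on its fork, a C shape seen from the side: 220 g, 114 mm high. Origin on its underside below the handle's axis, z up, x the way the fork points. A fork at the bottom and a top plate (underside at z = 38 mm) are joined by an upright web, 64 mm wide, at x = -42 to -34 mm; the mouth between them is open to +x. The handle stands on the plate.
- puller_fork (a point): Point of the puller at (0, 0, 6) mm in its frame, level with the top of its two flat tines, midway between them, below the handle. The tines are 6 mm thick, run along x from -42 to +30 mm, each at 18 to 32 mm from the middle (36 mm apart), and end in upturned hooks 4 mm high (x = 25 to 30 mm). With a cap's hub here, its flange lies on the tines behind the hooks.
- puller_handle (a point): Point of the puller at (0, 0, 90) mm in its frame, on the axis of its orange upright handle, which is 24 mm (puller's x) by 20 mm (puller's y) and runs from z = 50 to 114 mm; pinch it across y.
- pad: Black rubber pad, the puller's place, fixed: 115 (x) by 85 (y) mm, top 5 mm above the bench. Origin on the bench under its centre, z up.
- tray: Shallow aluminium tray for the caps, fixed: 164 x 164 mm, inner floor 4 mm and rim 8 mm above the bench. Origin on the bench under its centre, z up.
- board: Plywood board, fixed: 110 (x) by 235 (y) mm, top 12 mm above the bench. Three red circles mark a row along its y, 65 mm apart; ivory spools stand on two of them. Origin on the bench under its centre, z up.
- base1: Ivory spool already standing in the first row, at y = 65 mm of the board; same drum as the pink ones (62 mm across, 76 mm high, 180 g), loose. Origin at the centre of its underside.
- base2: Ivory spool already standing in the first row, at y = 0 mm of the board; same drum as the pink ones (62 mm across, 76 mm high, 180 g), loose. Origin at the centre of its underside.
- row3 (a point): Third place of the first row, beside base2, marked by a red circle on the board's top: where the underside centre of a spool belongs, at (0, -65, 12) mm in the board's frame.
- gap1 (a point): Second layer: where the underside centre of a spool belongs that stands over the gap between base1 and base2, at (0, 32.5, 88) mm in the board's frame.
- gap2 (a point): The same over the gap between base2 and the spool at row3: (0, -32.5, 88) mm in the board's frame.
- gap3 (a point): The same for the third layer, over the gap between the spools at gap1 and gap2: (0, 0, 164) mm in the board's frame.
- paste: Yellow paste jar, 72 mm across, 100 mm high, on the bench: a bystander. Origin at the centre of its underside.
- hammer: Shoemaker's hammer, 240 mm long, lying on the bench: a bystander. Origin on the bench under its middle.
- last: Dark blue shoe last, 215 mm long, lying on the bench: a bystander. Origin on the bench under its middle.
There are look-alikes about, which are no part of the job. What is shaped like the puller but purple is not meant.

How it is judged (in metres and radians):
On the way:
1. a cap has been lifted off its pin on the puller (((z of cap1 in the frame of stand above 0.118 m and contact force between puller and cap1 above 0.1 N) or (z of cap2 in the frame of stand above 0.118 m and contact force between puller and cap2 above 0.1 N) or (z of cap3 in the frame of stand above 0.118 m and contact force between puller and cap3 above 0.1 N) or (z of cap4 in the frame of stand above 0.118 m and contact force between puller and cap4 above 0.1 N))), for 0.1 s.
At the end, for the whole second after the job is handed in: Pink spools upright (0.08 rad), at rest, underside within 15 mm of row3 or a gap point; ivory spools upright, not moved over 15 mm; each cap in the tray (80 mm of its middle along x and y, lower than 35 mm) or on its own pin; puller upright on its pad within 30 mm of the middle ((distance between spool1 and row3 below 0.015 m or distance between spool1 and gap1 below 0.015 m or distance between spool1 and gap2 below 0.015 m or distance between spool1 and gap3 below 0.015 m) and angle between each of spool1, spool2, spool3, spool4, base1, base2's own z axis and vertical below 0.08 rad and linear speed of each of spool1, cap1, spool2, cap2, spool3, cap3, spool4, cap4, puller below 0.02 m/s and ((x of cap1 in the frame of tray between -0.08 and 0.08 m and y of cap1 in the frame of tray between -0.08 and 0.08 m and z of cap1 in the frame of tray below 0.035 m) or distance of cap1 from where it was at the start of the episode below 0.01 m) and (distance between spool2 and row3 below 0.015 m or distance between spool2 and gap1 below 0.015 m or distance between spool2 and gap2 below 0.015 m or distance between spool2 and gap3 below 0.015 m) and ((x of cap2 in the frame of tray between -0.08 and 0.08 m and y of cap2 in the frame of tray between -0.08 and 0.08 m and z of cap2 in the frame of tray below 0.035 m) or distance of cap2 from where it was at the start of the episode below 0.01 m) and (distance between spool3 and row3 below 0.015 m or distance between spool3 and gap1 below 0.015 m or distance between spool3 and gap2 below 0.015 m or distance between spool3 and gap3 below 0.015 m) and ((x of cap3 in the frame of tray between -0.08 and 0.08 m and y of cap3 in the frame of tray between -0.08 and 0.08 m and z of cap3 in the frame of tray below 0.035 m) or distance of cap3 from where it was at the start of the episode below 0.01 m) and (distance between spool4 and row3 below 0.015 m or distance between spool4 and gap1 below 0.015 m or distance between spool4 and gap2 below 0.015 m or distance between spool4 and gap3 below 0.015 m) and ((x of cap4 in the frame of tray between -0.08 and 0.08 m and y of cap4 in the frame of tray between -0.08 and 0.08 m and z of cap4 in the frame of tray below 0.035 m) or distance of cap4 from where it was at the start of the episode below 0.01 m) and distance of each of base1, base2 from where it was at the start of the episode below 0.015 m and horizontal distance between puller and pad below 0.03 m and angle between puller's own z axis and vertical below 0.1 rad and z of puller in the frame of pad below 0.01 m); the robot touches nothing.
It fails at once if a cap still on its pin is gripped or pushed by the fingers ((distance of cap1 from where it was at the start of the episode below 0.01 m and contact force between the fingers and cap1 above 1.5 N) or (distance of cap2 from where it was at the start of the episode below 0.01 m and contact force between the fingers and cap2 above 1.5 N) or (distance of cap3 from where it was at the start of the episode below 0.01 m and contact force between the fingers and cap3 above 1.5 N) or (distance of cap4 from where it was at the start of the episode below 0.01 m and contact force between the fingers and cap4 above 1.5 N)).
It fails at once if a cap is forced off by heaving its spool up against it (contact force between spool1 and cap1 above 4.5 N or contact force between spool2 and cap2 above 4.5 N or contact force between spool3 and cap3 above 4.5 N or contact force between spool4 and cap4 above 4.5 N).
It fails at once if the paste jar, the hammer or the last is moved by more than 20 mm (distance of any of paste, hammer, last from where it was at the start of the episode above 0.02 m).
Of spool1, spool2, spool3, spool4 only 3 to 4 are there at a start; the rules pass over those that are not, and their reading is None.
At some moment in a run one of puller may be knocked a few centimetres aside while the robot is not near it.
It also fails if it takes over 210 s, if anything falls off the work surface, if the arm or the gripper's body presses on something with over 40 N, if the wrist force passes 120 N, or if a joint passes its speed limit or range.

## Robot

A 7-joint arm with a two-finger parallel gripper is mounted at the origin on the work surface. World frame = base frame: x ahead of the robot, y to its left, z up, the work surface at z = 0. Lengths are in mm, angles in rad, forces in N, time in s.
With the tool pointing down it reaches from about 400 to 875 mm from the base axis. Payload 4.4 kg.
Tool frame: the origin (TCP) lies at the very end of the fingers, on their centre line; the grasp point (between the pads) lies 19 mm behind it; z points along the fingers, y is the line along which they close (so a half turn about z gives the same grasp; the last joint's range is limited). The gripper opens to 85 mm and grips with 20 to 120 N. Pads are 22 mm wide; open, the fingers measure 114 mm over their backs; the gripper's body (76 mm by 85 mm) begins 54 mm behind the grasp point. The pads swing forward as they close: fully open they stand 13 mm farther back than shut.
Start: joints at [-1.341, 0.628, 0.038, 1.517, -0.027, 0.996, -0.02], TCP at [189.454, 621.792, 231.313] pointing down, gripper open.
Joint ranges: [-3.06, 3.06], [-0.37, 2.12], [-1.25, 1.32], [0.18, 2.47], [-1.1, 4.24], [0.23, 1.98], [-2.94, 2.94]. Speed limits (rad/s): [2.57, 2.57, 3.14, 3.14, 3.14, 3.14, 3.14].

## Interface

Orientations are given as [roll, pitch, yaw] about the fixed x, y, z axes, in that order (R = Rz(yaw) Ry(pitch) Rx(roll)).
In Python, from cell import sensors, get_image, camera_params, order gives the robot as it stands.
- The arm moves only by the shell command python3 -m inch 'ROWS' [OPENING]. ROWS is JSON, a list that holds one entry, the list of rows, each a list of 4 numbers: the shift along the tool's x, y, z in cm, then the turn about the tool's z in degrees. A call has 1 to 8 rows; each row is the pose to reach, as a shift and turn from the pose commanded when the call began, along the tool's axes at that moment; what a row does not reach only later rows make up. A row lasts 1/12 s, in which the tool goes at most 41.7 mm and 7.16 degrees, less where a joint would pass 70% of its speed; a pose out of reach is approached as far as the arm can. A call with a gripper value outside its range is refused whole. OPENING is the finger opening in cm, from 0 to 8.54, set as the call begins (- or left out, the last holds). The fingers move at their own pace and stop on an object; the grip force is fixed at half the most. Time passes only in rows, so rows that repeat a pose let the fingers close. It gives the time, the measured TCP pose, the force, the opening and the grip force at its end, in the units of the state.
- sensors.read_state(): the state, without advancing time (a new reading comes with each control period).
- get_image(name): name is "scene" or "top" or "wrist"; returns the picture (480x640x3 uint8, blue, green, red); there is no depth.
- camera_params(name): a dict with "mtx" (3x3 intrinsics, pixels), "rvec" (rotation vector, rad) and "tvec" (3), from world to camera coordinates, as OpenCV has them. Camera axes: x right, y down, z forward; pixel columns grow to the right and rows downward; lengths in mm; the calibration is good to about 2 mm. A picture is of the moment at which its call begins: read the wrist's pose just before it. camera_params takes no time and is no camera call; for the wrist camera it gives the pose at the moment of the call.
- order.finish_job(): hands the job in; it is judged then, once.
The state is a dict: "clock": time; "qpos": joint angles; "qd": joint speeds; "tau": joint torques, N m; "eef_pos": TCP position; "tool_rot": TCP orientation; "force": force on the tool from outside, world axes, zero at the start; "torque": the same for the moment, N m; "width": finger opening in mm; "gripper_force": force on a finger pad.
Only numpy, scipy, OpenCV 4.12 (cv2) and the standard library are available. Lean on these libraries where they do the work, as an engineer would, in place of code of your own. Each camera call takes 0.05 s, during which the arm holds its last target. There are 200 camera calls.

## Working session

There is one attempt and no reset: what is moved stays moved. The work goes in short steps, Python scripts to look and compute and a shell command to move; the robot and the scene stay as the last step left them, time stands still between calls to the robot, and variables do not carry over. Pictures are saved under pics/ and viewed, at most 14 in all, crops included, and the job is handed in when it is done.

```bash
ls; mkdir -p pics; python3 - <<'E'
from cell import sensors,get_image,camera_params
import cv2
for n in("scene","top"):
    cv2.imwrite(f"pics/{n}0.png",get_image(n)); p=camera_params(n); print(n,p)
print(sensors.read_state())
E
```

```text
pics
scene {'mtx': array([[445.15013457,   0.        , 322.30890662],
       [  0.        , 445.15013457, 232.47512848],
       [  0.        ,   0.        ,   1.        ]]), 'rvec': array([ 1.36273682,  1.89797885, -1.02571523]), 'tvec': array([ 183.06135498, -173.73959476, 1399.83674908])}
top {'mtx': array([[555.44076583,   0.        , 317.00883623],
       [  0.        , 555.44076583, 234.8977838 ],
       [  0.        ,   0.        ,   1.        ]]), 'rvec': array([ 2.06141025, -2.16293965,  0.21934447]), 'tvec': array([   6.77388414,  571.24576537, 1104.47027884])}
{'clock': 0.1, 'qpos': array([-1.34081102,  0.62925483,  0.03843661,  1.51831268, -0.0270038 ,
        0.9963357 , -0.01997484]), 'qd': array([ 0.00011421, -0.00215106,  0.00144981, -0.00301035,  0.00020514,
        0.00020181, -0.00029946]), 'tau': array([ 3.32780655e-03, -5.64532650e+01,  1.23056933e+00, -1.93973726e+01,
        1.12635858e-02,  5.43808055e-03,  1.98812683e-05]), 'eef_pos': array([189.26142651, 621.21090084, 230.46585637]), 'tool_rot': array([-3.13979975e+00,  1.16087157e-05,  2.84583603e+00]), 'force': array([-0.33104355,  0.88106188, -0.56255524]), 'torque': array([ 0.0298962 , -0.01911523,  0.03243657]), 'gripper_force': 0.0, 'width': 85.58395140102304}
```

View pics/top0.png

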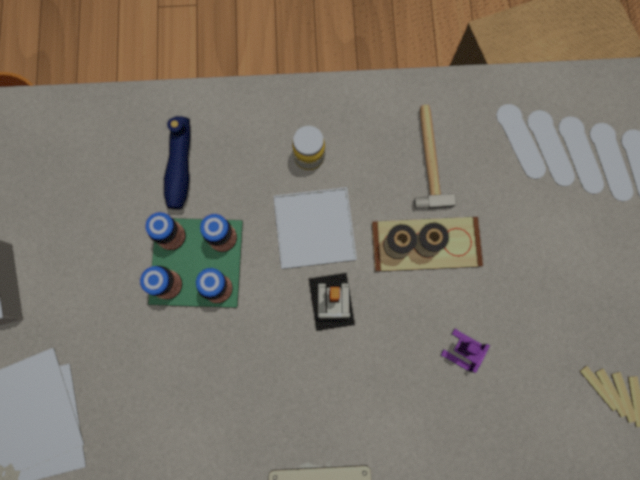

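View pics/scene0.png

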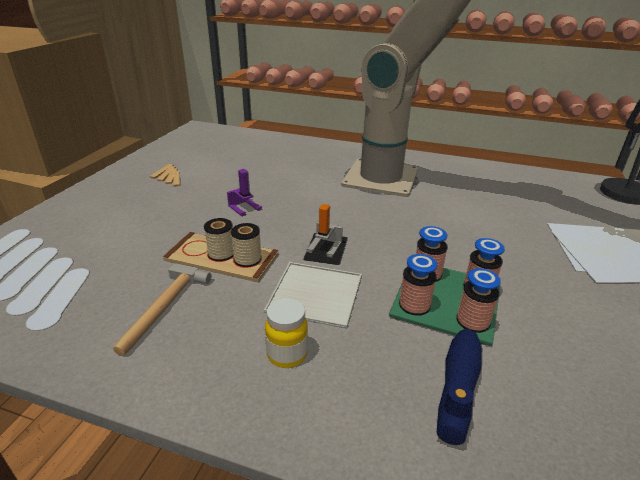

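All four pins carry spools, so four caps have to come off. The puller candidates are the orange-handled one on the black pad (top 333,300; scene 325,230) and the purple one (top 467,350). The orange one fits the description: orange handle, standing on the pad. I'll confirm it in a crop.

```bash
cat > h.py <<'E'
import numpy as np,cv2
from cell import sensors,get_image,camera_params
def P(n):
    p=camera_params(n); R,_=cv2.Rodrigues(np.array(p["rvec"],float)); return p["mtx"],R,np.array(p["tvec"],float).ravel()
def proj(n,X):
    K,R,t=P(n); x=(K@(R@np.atleast_2d(X).T+t[:,None])).T; return x[:,:2]/x[:,2:]
def back(n,uv,z,cp=None):
    K,R,t=cp or P(n); uv=np.atleast_2d(uv).astype(float)
    d=(R.T@np.linalg.inv(K)@np.c_[uv,np.ones(len(uv))].T).T; c=-R.T@t
    return c+d*((z-c[2])/d[:,2])[:,None]
def st():
    s=sensors.read_state(); print("t%.1f"%s["clock"],np.round(s["eef_pos"],1),np.round(s["tool_rot"],3),"F",np.round(s["force"],1),"w%.1f"%s["width"]); return s
def toolrows(target,yawdeg=None):
    """shift in tool axes (cm) to reach world TCP target and turn (deg)"""
    s=sensors.read_state(); r,p,y=s["tool_rot"]
    from scipy.spatial.transform import Rotation as Ro
    R=Ro.from_euler("xyz",[r,p,y]).as_matrix()
    d=R.T@(np.array(target)-s["eef_pos"])/10
    return np.round(d,2), None if yawdeg is None else round(-(((yawdeg-np.degrees(y))+180)%360-180),1)
E
python3 - <<'E'
from h import *
im=cv2.imread("pics/top0.png"); hsv=cv2.cvtColor(im,cv2.COLOR_BGR2HSV)
def rect(m,z,name):
    m=cv2.morphologyEx(m.astype(np.uint8),cv2.MORPH_OPEN,np.ones((3,3)))
    cs,_=cv2.findContours(m,0,2); c=max(cs,key=cv2.contourArea)[:,0,:]
    w=back("top",c,z)[:,:2].astype(np.float32); print(name,cv2.minAreaRect(w))
def box(a,b,c,d):
    k=np.zeros(im.shape[:2],bool);k[b:d,a:c]=1;return k
H,S,V=cv2.split(hsv)
rect(((H>45)&(H<90)&(S>80)|(V<0))&box(120,190,270,330),15,"stand")
rect((V<45)&box(295,260,370,345),5,"pad")
rect((V>130)&(S<40)&box(262,180,364,280),8,"tray")
rect((S>60)&(H<35)&box(360,205,495,285),12,"board")
# caps: blue
m=((H>100)&(H<125)&(S>150)&(V>60)&box(130,200,260,320)).astype(np.uint8)
for c in cv2.findContours(m,0,2)[0]:
    if cv2.contourArea(c)>200:
        e=cv2.fitEllipse(c); print("cap",e, back("top",[e[0]],121)[0])
print(np.round(H[298,334]),S[298,334],V[298,334])
a=cv2.resize(im[260:345,280:385],None,fx=5,fy=5,interpolation=2)
sc=cv2.imread("pics/scene0.png"); b=cv2.resize(sc[195:275,295:355],None,fx=5,fy=5,interpolation=2)
o=np.zeros((430,830,3),np.uint8);o[:425,:525]=a;o[:400,525:825]=b[:400]
cv2.imwrite("pics/pl.png",o[:, :]if 0 else cv2.resize(o,(790,410)))
E
```

```text
stand ((533.7325439453125, 243.32044982910156), (186.43577575683594, 186.15283203125), 85.4751205444336)
pad ((456.503662109375, -41.592525482177734), (67.73008728027344, 78.78414154052734), 6.7530388832092285)
tray ((595.8392333984375, -21.351585388183594), (204.34947204589844, 222.3555908203125), 87.19140625)
board ((550.1823120117188, -257.7269592285156), (234.18238830566406, 110.6633071899414), 89.83766174316406)
cap ((209.8829803466797, 282.2507629394531), (27.465801239013672, 28.41653823852539), 28.980449676513672) [473.94219018 192.6121515  121.        ]
cap ((154.6460418701172, 280.1212463378906), (26.429624557495117, 28.28573989868164), 33.73944091796875) [483.30534688 300.3019479  121.        ]
cap ((213.88677978515625, 227.76751708984375), (25.695314407348633, 27.165058135986328), 74.76602172851562) [582.38657551 183.77839246 121.        ]
cap ((159.48941040039062, 226.03671264648438), (25.49278450012207, 26.625629425048828), 75.81428527832031) [591.18405594 291.99611895 121.        ]
13 179 137
```

View pics/pl.png

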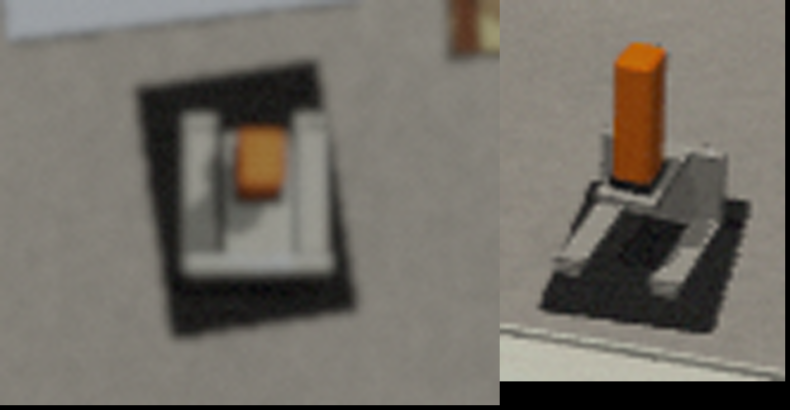

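The crop shows the orange puller on the black pad with its fork pointing away from the robot (+x). The handle is at crop (262,160), the tine tips at (182,110) and (327,110). Next I'll compute its pose and the first move.

```bash
python3 - <<'E'
from h import *
f=lambda pts:np.array(pts)/(790/830*5)+[280,260]
print("pad",back("top",f([(137,90),(315,63),(355,305),(175,335)]),5)[:,:2].round(1).tolist())
print("tips",back("top",f([(182,110),(327,110)]),5+8)[:,:2].round(1).tolist())
print("web",back("top",f([(182,262),(333,257),(182,275),(333,270)]),55)[:,:2].round(1).tolist())
print("handle top",back("top",f([(262,138)]),119)[:,:2].round(1).tolist())
im=cv2.imread("pics/top0.png");g=cv2.cvtColor(im,cv2.COLOR_BGR2GRAY)
print("cam",(-P("top")[1].T@P("top")[2]).round(0))
# tray: edge candidates by threshold
for th in (140,150,160,170):
    m=((g>th)).astype(np.uint8);m[:180]=0;m[275:]=0;m[:,:262]=0;m[:,362:]=0
    c=max(cv2.findContours(m,0,2)[0],key=cv2.contourArea)[:,0]
    print(th,cv2.minAreaRect(back("top",c,8)[:,:2].astype(np.float32)))
r=cv2.cvtColor(im,cv2.COLOR_BGR2HSV)
m=((r[...,0]<8)|(r[...,0]>172))&(r[...,1]>90);m[:215]=0;m[265:]=0;m[:,:445]=0;m[:,472:]=0
ys,xs=np.nonzero(m);print("circle",len(xs),back("top",[[ (xs.min()+xs.max())/2,(ys.min()+ys.max())/2]],12),xs.min(),xs.max(),ys.min(),ys.max())
print("base tops?",back("top",[(402,238),(433,236)],88).round(0).tolist())
print("board corners",back("top",[(373,222),(480,217),(376,271),(481,265)],12).round(0).tolist())
s=st(); print(toolrows([456,-40,230],180))
E
python3 -m inch '[[[0,0,0,0]]]'
```

```text
pad [[486.1, 1.4], [494.6, -80.0], [385.2, -91.5], [375.8, -10.6]]
tips [[475.1, -18.5], [472.0, -83.7]]
web [[404.7, -15.3], [403.7, -80.1], [399.2, -15.0], [398.2, -79.7]]
handle top [[449.3, -50.3]]
cam [ 332.  -14. 1198.]
140 ((600.1898193359375, -15.868057250976562), (162.9816131591797, 164.6558380126953), 4.307287693023682)
150 ((597.9846801757812, -15.420166015625), (155.74212646484375, 159.0789337158203), 4.28639554977417)
160 ((563.2705688476562, -26.615903854370117), (0.0, 0.0), 0.0)
clock: 0.18
eef_pos: [189.3, 621.4, 230.7]
tool_rot: [-3.14, -0.0, 2.846]
force: [-1.2, 0.1, -0.3]
width: 85.4
gripper_force: 0.0Traceback (most recent call last):
  File "<stdin>", line 12, in <module>
ValueError: max() iterable argument is empty
```

```bash
python3 -m inch '[[[-22,-28.5,0,-17],[-22,-28.5,0,-17],[-22,-28.5,0,-17],[-22,-28.5,0,-17],[-22,-28.5,0,-17],[-22,-28.5,0,-17],[-22,-28.5,0,-17],[-22,-28.5,0,-17]]]'; python3 - <<'E'
from h import *
im=cv2.imread("pics/top0.png")
r=cv2.cvtColor(im,cv2.COLOR_BGR2HSV)
m=((r[...,0]<15)|(r[...,0]>172))&(r[...,1]>110);m[:222]=0;m[262:]=0;m[:,:450]=0;m[:,472:]=0
ys,xs=np.nonzero(m)
if len(xs):print("circle",len(xs),back("top",[[ (xs.min()+xs.max())/2,(ys.min()+ys.max())/2]],12),xs.min(),xs.max(),ys.min(),ys.max())
print("base tops?",back("top",[(402,238),(433,236)],88).round(0).tolist())
print("board corners",back("top",[(373,222),(480,217),(376,271),(481,265)],12).round(0).tolist())
s=st(); print(toolrows([446,-50,230],180))
E
```

```text
clock: 0.85
eef_pos: [307.7, 308.1, 231.4]
tool_rot: [3.141, 0.0, -3.14]
force: [0.5, 0.4, -0.6]
width: 85.8
gripper_force: 0.0
circle 13 [[ 565.34346549 -334.33308457   12.        ]] 451 471 228 242
base tops? [[550.0, -193.0, 88.0], [551.0, -257.0, 88.0]]
board corners [[604.0, -145.0, 12.0], [604.0, -380.0, 12.0], [495.0, -144.0, 12.0], [497.0, -371.0, 12.0]]
t0.8 [307.7 308.1 231.4] [ 3.141  0.    -3.14 ] F [ 0.5  0.4 -0.6] w85.8
(array([-13.79, -35.82,   0.14]), np.float64(0.1))
```

```bash
python3 -m inch '[[[-13.8,-35.8,0,0],[-13.8,-35.8,0,0],[-13.8,-35.8,0,0],[-13.8,-35.8,0,0],[-13.8,-35.8,0,0],[-13.8,-35.8,0,0],[-13.8,-35.8,0,0],[-13.8,-35.8,0,0]]]'; python3 -m inch '[[[0,-3,0,0],[0,-3,0,0],[0,-3,0,0],[0,-3,0,0]]]';  python3 - <<'E'
from h import *
s=st(); im=get_image("wrist"); cv2.imwrite("pics/w1.png",im)
K,R,t=P("wrist");print("cam",-R.T@t, R[2]); np.savez("w1.npz",K=K,R=R,t=t)
E
```

```text
clock: 1.52
eef_pos: [427.8, -3.0, 231.5]
tool_rot: [3.141, 0.0, -3.141]
force: [0.7, 1.2, -0.5]
width: 85.5
gripper_force: 0.0
clock: 1.85
eef_pos: [427.3, -30.2, 231.2]
tool_rot: [3.141, -0.001, -3.14]
force: [-0.4, -0.5, -0.1]
width: 85.2
gripper_force: 0.0
t1.9 [427.3 -30.2 231.2] [ 3.141e+00 -1.000e-03 -3.140e+00] F [-0.4 -0.5 -0.1] w85.2
cam [361.3818861  -30.12919908 373.33333365] [ 0.2622286   0.00180627 -0.96500409]
```

View pics/w1.png

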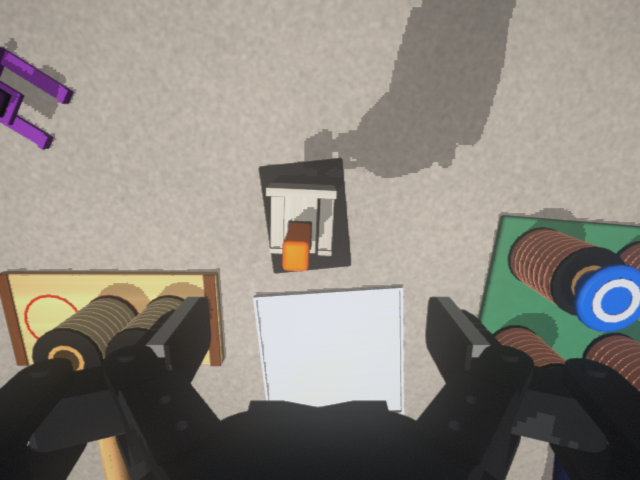

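The wrist view shows the puller with its handle top at about (296,256) and tine tips near (272,250) and (326,252). The pad corners are (260,166), (342,158), (351,265), (275,272), and the free circle is at (50,318).

```bash
python3 - <<'E'
from h import *
d=np.load("w1.npz");cp=(d["K"],d["R"],d["t"])
b=lambda p,z:back("wrist",p,z,cp)[:,:2]
im=cv2.imread("pics/w1.png");h=cv2.cvtColor(im,cv2.COLOR_BGR2HSV);H,S,V=cv2.split(h)
m=((H<25)&(S>150)&(V>200)).astype(np.uint8);m[:220]=0;m[285:]=0;m[:,:270]=0;m[:,330:]=0
ys,xs=np.nonzero(m);print("htop px",xs.min(),xs.max(),ys.min(),ys.max());print("handle",cv2.minAreaRect(b(np.c_[xs,ys],119).astype(np.float32)))
pc=b([(260,166),(342,158),(351,265),(275,272)],5);print("pad",pc.round(1).tolist(),pc.mean(0))
print("tips",b([(270,253),(331,252)],11).round(1).tolist(),"web",b([(267,188),(336,187)],55).round(1).tolist())
print("circle",b([(50,318)],12),"board",b([(8,272),(219,270)],12).tolist())
m=((H<12)|(H>174))&(S>120)&(V>120);m=m.astype(np.uint8);m[:285]=0;m[345:]=0;m[:,:22]=0;m[:,82:]=0
c=np.argwhere(m)[:,::-1];w=b(c,12);print(len(c),cv2.fitEllipse(w.astype(np.float32)))
a=cv2.resize(im[150:285,245:365],None,fx=4,fy=4,interpolation=2);cv2.imwrite("pics/w1c.png",a)
E
```

```text
htop px 283 307 242 270
handle ((441.6370849609375, -46.3953742980957), (17.726566314697266, 21.757051467895508), 88.7013931274414)
pad [[383.3, -87.4], [375.3, -5.6], [487.5, 6.4], [495.6, -75.6]] [435.45670474 -40.54433659]
tips [[472.4, -79.5], [471.1, -15.6]] web [[399.3, -74.2], [398.3, -13.7]]
circle [[ 547.19664948 -323.29682996]] board [[493.69508687537075, -357.47941652146454], [490.97411811980436, -133.90955494342373]]
253 ((550.4963989257812, -320.75775146484375), (59.659488677978516, 60.53764724731445), 28.971837997436523)
```

View pics/w1c.png

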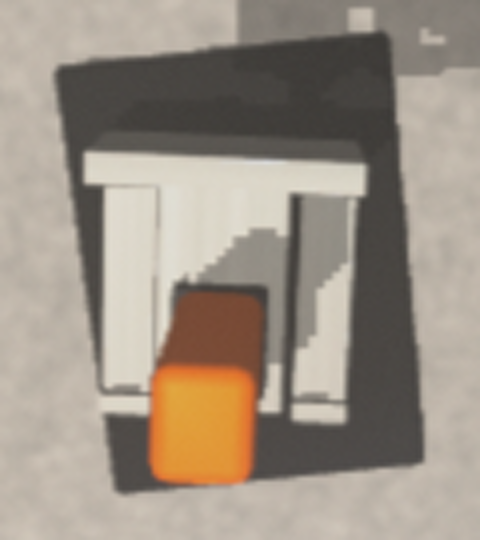

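```bash
python3 -m inch '[[[-1.6,-1.8,0,0],[-1.6,-1.8,4,0],[-1.6,-1.8,8,0],[-1.6,-1.8,11,0],[-1.6,-1.8,14,0],[-1.6,-1.8,15.8,0],[-1.6,-1.8,15.8,0],[-1.6,-1.8,15.8,0]]]'; python3 -m inch '[[[0,0,0,0],[0,0,0,0],[0,0,0,0],[0,0,0,0],[0,0,0,0],[0,0,0,0],[0,0,0,0],[0,0,0,0]]]' 0; python3 -m inch '[[[0,0,-3,0],[0,0,-6,0],[0,0,-9,0],[0,0,-12,0],[0,0,-15,0],[0,0,-15,0],[0,0,-15,0],[0,0,-15,0]]]'; python3 - <<'E'
from h import *
s=st(); im=get_image("wrist"); K,R,t=P("wrist");np.savez("w2.npz",K=K,R=R,t=t)
sc=get_image("scene");u=proj("scene",[s["eef_pos"]])[0].astype(int)
cv2.imwrite("pics/w2.png",np.hstack([cv2.resize(im,(480,360)),cv2.resize(sc[u[1]-60:u[1]+60,u[0]-50:u[0]+50],(300,360))]))
E
```

```text
clock: 2.57
eef_pos: [443.0, -47.4, 72.9]
tool_rot: [3.141, -0.002, -3.138]
force: [0.8, -0.6, 0.7]
width: 85.2
gripper_force: 0.0
clock: 3.23
eef_pos: [444.1, -48.8, 73.8]
tool_rot: [3.141, 0.001, -3.141]
force: [0.5, 0.3, 7.7]
width: 19.4
gripper_force: 61.8
clock: 3.9
eef_pos: [442.6, -48.8, 222.5]
tool_rot: [3.141, -0.002, -3.141]
force: [0.4, 0.4, -3.0]
width: 19.3
gripper_force: 60.8
t3.9 [442.6 -48.8 222.5] [ 3.141e+00 -2.000e-03 -3.141e+00] F [ 0.4  0.4 -3. ] w19.3
```

View pics/w2.png

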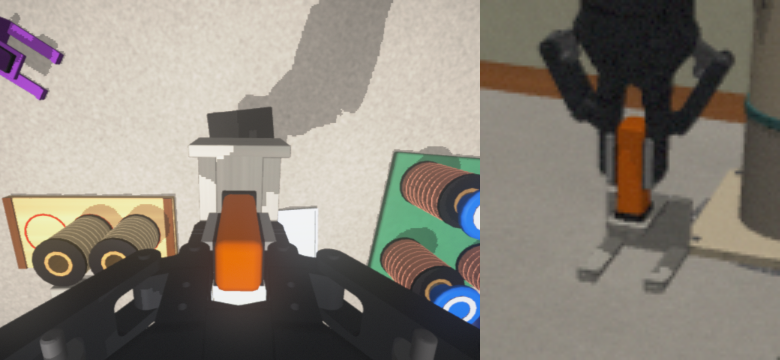

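The puller is held, with its web edge at about (253,190) to (387,190) full-frame. I'll check its offset in the hand and plan the approach.

```bash
python3 - <<'E'
from h import *
d=np.load("w2.npz");cp=(d["K"],d["R"],d["t"])
K,R,t=cp
s=sensors.read_state();e=s["eef_pos"]
pb=e[2]-68.5
for name,X in dict(backTopL=(-42,-32,50),backTopR=(-42,32,50),frontPlateL=(-34,-32,50),backBotL=(-42,-32,0),backBotR=(-42,32,0),handtopB=(-12,0,114),handF=(12,0,114)).items():
    W=np.array([e[0],e[1],pb])+X; x=K@(R@W+t); print(name,(x[:2]/x[2]*.75).round(1))
E
```

```text
backTopL [185.  149.2]
backTopR [292.4 149.3]
frontPlateL [185.7 162.4]
backBotL [197.2 139.8]
backBotR [279.9 139.9]
handtopB [238.9 248.1]
handF [238.9 299.7]
```

```bash
python3 - <<'E'
from h import *
e=sensors.read_state()["eef_pos"];u=proj("scene",[e])[0].astype(int)
for dz in(0,-8):
  for X in((30,-32,0),(30,32,0),(30,18,0),(-12+0,0,114)):
    p=proj("scene",[np.array([e[0]-3,e[1],e[2]-68.8+dz])+X])[0]; print(dz,X,((p-u+[50,60])*3+[480,0]).round(1))
E
```

```text
0 (30, -32, 0) [575.5 278.3]
0 (30, 32, 0) [660.8 292.9]
0 (30, 18, 0) [641.9 289.7]
0 (-12, 0, 114) [639.7 112.8]
-8 (30, -32, 0) [575.5 288.2]
-8 (30, 32, 0) [660.4 302.8]
-8 (30, 18, 0) [641.6 299.6]
-8 (-12, 0, 114) [639.4 123.8]
```

```bash
python3 -m inch '[[[2.8,35,0,0],[2.8,35,0,0],[2.8,35,0,0],[2.8,35,0,0],[2.8,35,0,0],[2.8,35,0,0],[2.8,35,0,0],[2.8,35,0,0]]]'; python3 -m inch '[[[0,1.7,0,0],[0,1.7,2.7,0],[0,1.7,5.5,0],[0,1.7,5.5,0],[0,1.7,5.5,0]]]'; python3 - <<'E'
from h import *
s=st(); print(toolrows([415,301,167],180))
t=get_image("top"); c=get_image("scene");w=get_image("wrist")
cv2.imwrite("pics/c3.png",np.hstack([cv2.resize(t[195:315,120:260],(420,360),interpolation=2),cv2.resize(c[215:315,385:490],(378,360),interpolation=2)]))
cv2.imwrite("pics/c3w.png",w); np.savez("w3.npz",**dict(zip("KRt",P("wrist"))))
e=s["eef_pos"]; 
for X in((30,-18,8),(30,18,8)):
  print("tip",proj("top",[np.array([e[0]-3,e[1],e[2]-68.8])+X]),proj("scene",[np.array([e[0]-3,e[1],e[2]-68.8])+X]))
E
```

```text
clock: 4.67
eef_pos: [415.3, 284.7, 221.6]
tool_rot: [-3.139, -0.003, -3.141]
force: [0.9, 1.2, -2.0]
width: 19.3
gripper_force: 60.6
clock: 5.08
eef_pos: [415.1, 298.9, 166.2]
tool_rot: [-3.137, -0.005, -3.141]
force: [-0.5, 0.7, -2.2]
width: 19.2
gripper_force: 60.5
t5.1 [415.1 298.9 166.2] [-3.137 -0.005 -3.141] F [-0.5  0.7 -2.2] w19.2
(array([ 0.01,  0.21, -0.08]), np.float64(0.0))
tip [[166.56485303 301.52338002]] [[475.73318375 237.8471378 ]]
tip [[148.21877071 302.4060741 ]] [[494.05059651 241.11375789]]
```

View pics/c3.png

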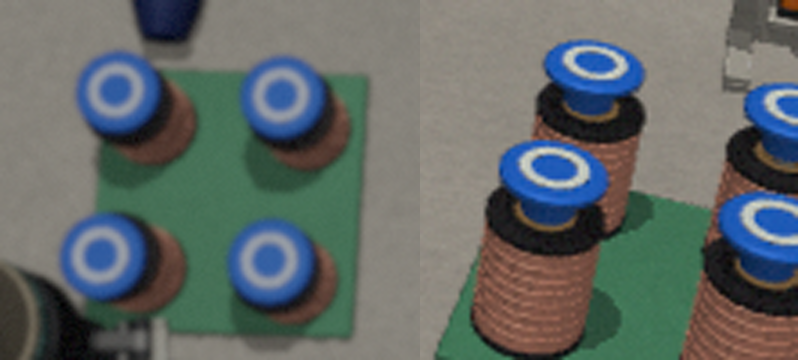

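```bash
python3 - <<'E'
from h import *
t=get_image("top").astype(int)
for r in(300,302,304,306,308): print(r,[tuple(t[r,c])[1] for c in range(140,182)])
e=sensors.read_state()["eef_pos"];O=np.array([e[0]-3,e[1],e[2]-68.8])
for y in(-32,-18,18,32):print(y,proj("top",[O+(28,y,10),O+(15,y,6)]).round(1).tolist())
print(proj("top",[(483,301,118)]))
E
```

```text
300 [np.int64(12), np.int64(7), np.int64(8), np.int64(20), np.int64(17), np.int64(26), np.int64(31), np.int64(35), np.int64(38), np.int64(50), np.int64(55), np.int64(60), np.int64(68), np.int64(73), np.int64(74), np.int64(76), np.int64(74), np.int64(75), np.int64(77), np.int64(80), np.int64(78), np.int64(66), np.int64(60), np.int64(53), np.int64(48), np.int64(49), np.int64(44), np.int64(43), np.int64(54), np.int64(76), np.int64(102), np.int64(117), np.int64(118), np.int64(113), np.int64(104), np.int64(104), np.int64(107), np.int64(109), np.int64(109), np.int64(111), np.int64(109), np.int64(110)]
302 [np.int64(13), np.int64(3), np.int64(13), np.int64(21), np.int64(15), np.int64(11), np.int64(8), np.int64(20), np.int64(23), np.int64(27), np.int64(26), np.int64(32), np.int64(40), np.int64(53), np.int64(65), np.int64(67), np.int64(63), np.int64(65), np.int64(74), np.int64(88), np.int64(84), np.int64(64), np.int64(41), np.int64(35), np.int64(43), np.int64(54), np.int64(51), np.int64(40), np.int64(47), np.int64(70), np.int64(104), np.int64(119), np.int64(122), np.int64(114), np.int64(106),
[... 1385 characters left out ...]
t64(4), np.int64(6), np.int64(13), np.int64(23), np.int64(44), np.int64(55), np.int64(64), np.int64(74), np.int64(74), np.int64(80), np.int64(79), np.int64(77), np.int64(77), np.int64(79), np.int64(79), np.int64(79), np.int64(79), np.int64(80), np.int64(88), np.int64(98), np.int64(105), np.int64(103), np.int64(81), np.int64(73), np.int64(91), np.int64(118), np.int64(134), np.int64(137), np.int64(130), np.int64(119), np.int64(119), np.int64(125), np.int64(127), np.int64(127), np.int64(127), np.int64(125), np.int64(124)]
-32 [[172.2, 300.7], [172.6, 307.5]]
-18 [[165.0, 301.0], [165.5, 307.9]]
18 [[146.6, 301.9], [147.1, 308.8]]
32 [[139.4, 302.3], [139.9, 309.1]]
[[154.73287273 280.48577647]]
```

View pics/c3w.png

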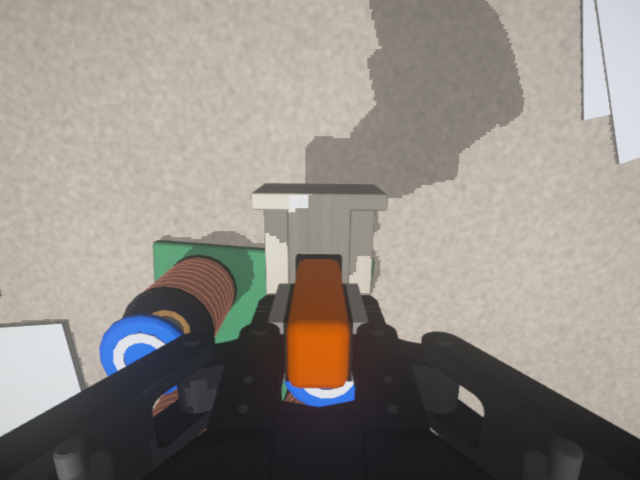

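Cap 3 shows behind the handle, spanning columns 286–354 (centre about 320). That lines up laterally with the puller, which spans 253–387. Cap 4 is centred near (142,355).

```bash
python3 - <<'E'
from h import *
d=np.load("w3.npz");cp=(d["K"],d["R"],d["t"]);im=cv2.imread("pics/c3w.png");H,S,V=cv2.split(cv2.cvtColor(im,cv2.COLOR_BGR2HSV))
b=lambda p,z:back("wrist",p,z,cp)[:,:2].round(1)
m=(H>95)&(H<125)&(S>150)&(V>80)
ys,xs=np.nonzero(m[380:410,270:370]);ys+=380;xs+=270;print("cap3 low",ys.max(),xs.min(),xs.max(),b([(320,ys.max())],121))
m2=m.copy().astype(np.uint8);m2[:,190:]=0
c=max(cv2.findContours(m2,0,2)[0],key=cv2.contourArea)[:,0];w=b(c,121).astype(np.float32);print("cap4 left/top/bot",w.min(0),w.max(0)); 
c2=c[(c[:,0]<150)];
from scipy.optimize import least_squares
r=least_squares(lambda p:np.hypot(w[:,0]-p[0],w[:,1]-p[1])-28,[474,192],loss="soft_l1",f_scale=1);print(r.x,r.cost/len(w))
K,R,t=cp
for n,X in dict(L=(-42,-32,50),R=(-42,32,50)).items():
    q=K@(R@(np.array([415.1-3,298.9,166.2-68.8])+X)+t);print(n,q[:2]/q[2])
E
```

```text
cap3 low 406 285 354 [[509.6 301.7]]
cap4 left/top/bot [447.9 170.4] [487.2 220.2]
[477.737298   199.48807618] 3.216335443872362
L [243.62613631 185.85062218]
R [385.5658649  185.80633095]
```

```bash
python3 -m inch '[[[-1.5,0,0,0],[-3,0,0,0],[-4.5,0,0,0],[-6,0,0,0],[-7,0,0,0],[-7,0,0,0],[-7,0,0,0]]]'; python3 -m inch '[[[0,0,-0.8,0],[0,0,-1.2,0],[0,0,-1.6,0],[0,0,-2,0],[0,0,-2.4,0],[0,0,-2.8,0],[0,0,-3.2,0],[0,0,-3.6,0]]]'; python3 -m inch '[[[0,0,-1,0],[0,0,-3,0],[0,0,-3,0],[0,0,-3,0]]]';python3 - <<'E'
from h import *
s=st(); c=get_image("scene");w=get_image("wrist");u=proj("scene",[s["eef_pos"]-[0,0,60]])[0].astype(int)
cv2.imwrite("pics/l3.png",np.hstack([cv2.resize(w,(480,360)),cv2.resize(c[u[1]-50:u[1]+50,u[0]-45:u[0]+45],(320,360),interpolation=2)]))
E
```

```text
clock: 5.87
eef_pos: [486.8, 300.2, 168.8]
tool_rot: [3.141, 0.0, 3.141]
force: [-0.4, 0.5, -1.7]
width: 19.3
gripper_force: 60.7
clock: 6.53
eef_pos: [486.8, 300.4, 204.8]
tool_rot: [3.141, 0.0, -3.141]
force: [-0.5, 0.0, -3.1]
width: 19.3
gripper_force: 60.5
clock: 6.87
eef_pos: [487.5, 300.9, 235.5]
tool_rot: [3.14, 0.002, -3.141]
force: [-0.1, -0.2, -3.0]
width: 19.5
gripper_force: 60.7
t6.9 [487.5 300.9 235.5] [ 3.140e+00  2.000e-03 -3.141e+00] F [-0.1 -0.2 -3. ] w19.5
```

View pics/l3.png

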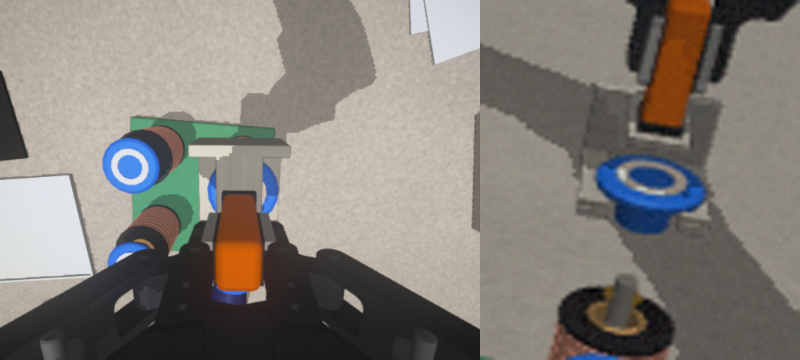

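```bash
python3 -m inch '[[[-15.3,-27.9,0,0],[-15.3,-27.9,0,0],[-15.3,-27.9,0,0],[-15.3,-27.9,0,0],[-15.3,-27.9,0,0],[-15.3,-27.9,0,0],[-15.3,-27.9,0,0],[-15.3,-27.9,0,0]]]'; python3 -m inch '[[[0,0,3,0],[0,0,6,0],[0,0,9,0],[0,0,11,0],[0,0,12,0],[0,0,13,0],[0,0,13,0],[0,0,13,0]]]'; python3 -c "
from h import *
st();print(toolrows([641,22,79],180))"
```

```text
clock: 7.63
eef_pos: [640.9, 15.4, 233.0]
tool_rot: [-3.138, -0.001, 3.138]
force: [0.7, -0.6, -3.2]
width: 18.9
gripper_force: 60.7
clock: 8.3
eef_pos: [640.3, 21.6, 104.5]
tool_rot: [-3.142, 0.0, -3.141]
force: [0.6, -0.0, -1.6]
width: 19.0
gripper_force: 60.8
t8.3 [640.3  21.6 104.5] [-3.142  0.    -3.141] F [ 0.6 -0.  -1.6] w19.0
(array([-0.07,  0.04,  2.55]), np.float64(0.1))
```

```bash
python3 -m inch '[[[0,0,1,0],[0,0,1.6,0],[0,0,2.2,0],[0,0,2.55,0],[0,0,2.55,0],[0,0,2.55,0],[0,0,2.55,0]]]'; python3 -m inch '[[[1.5,0,0,0],[3,0,0,0],[4.5,0,0,0],[6,0,0,0],[7,0,0,0],[7,0,0,0],[7,0,0,0]]]'; python3 -m inch '[[[0,0,-4,0],[0,0,-8,0],[0,0,-12,0],[0,0,-15,0],[0,0,-15,0],[0,0,-15,0]]]'; python3 - <<'E'
from h import *
st();print(toolrows([407.5,191,225],180))
t=get_image("top"); H,S,V=cv2.split(cv2.cvtColor(t,cv2.COLOR_BGR2HSV))
m=((H>100)&(H<125)&(S>130)&(V>60)).astype(np.uint8)
for c in cv2.findContours(m,0,2)[0]:
    if cv2.contourArea(c)>200:
        e=cv2.fitEllipse(c); print("blue",np.round(e[0],1), back("top",[e[0]],121)[0].round(),"at tray",back("top",[e[0]],30)[0].round())
E
```

```text
clock: 8.88
eef_pos: [646.1, 27.4, 84.8]
tool_rot: [3.134, 0.015, -3.138]
force: [1.3, 7.5, 13.2]
width: 19.4
gripper_force: 63.3
clock: 9.47
eef_pos: [569.8, 21.7, 81.0]
tool_rot: [3.141, 0.001, -3.14]
force: [-5.6, 0.1, 11.4]
width: 19.5
gripper_force: 62.5
clock: 9.97
eef_pos: [571.6, 21.6, 231.3]
tool_rot: [3.141, 0.006, -3.141]
force: [-0.3, -0.5, -2.4]
width: 19.0
gripper_force: 61.1
t10.0 [571.6  21.6 231.3] [ 3.141  0.006 -3.141] F [-0.3 -0.5 -2.4] w19.0
(array([16.39, 16.95,  0.55]), np.float64(0.1))
blue [209.8 282.1] [474. 193. 121.] at tray [486. 210.  30.]
blue [213.9 227.6] [583. 184. 121.] at tray [604. 200.  30.]
blue [159.4 225.9] [591. 292. 121.] at tray [613. 318.  30.]
blue [175.4 170.9] [705. 261. 121.] at tray [736. 284.  30.]
```

```bash
python3 - <<'E'
from h import *
t=get_image("top"); c=get_image("scene")
cv2.imwrite("pics/a1.png",np.hstack([cv2.resize(t[110:310,250:400],(300,400),interpolation=2),cv2.resize(c[160:380,200:475],(500,400),interpolation=2)]))
E
```

```text
(no output)
```

View pics/a1.png

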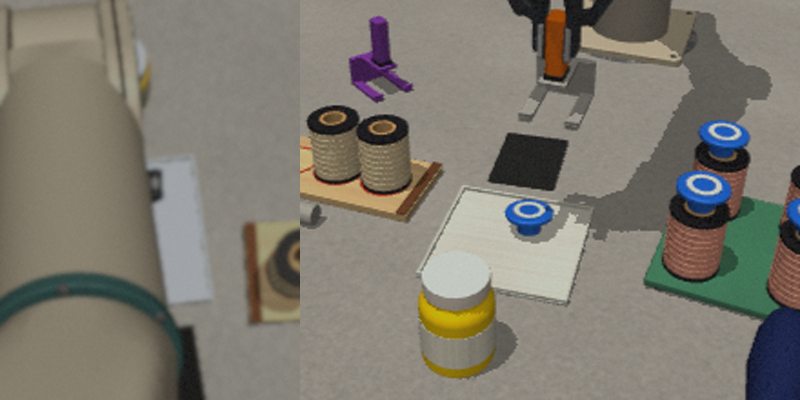

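The cap stands upright in the tray at scene (326,275), though the contact force was odd. I'll check where the cap is and how the puller sits in the hand.

```bash
python3 - <<'E'
from h import *
print("cap",back("scene",[(326,275.5)],30))
e=st()["eef_pos"]
for dz in(68.8,74):
  for X in((30,-32,0),(30,32,0),(-12,0,114),(12,0,114)):
    p=proj("scene",[np.array([e[0]-3,e[1],e[2]-dz])+X])[0]; print(dz,X,p.round(1),"a1",((p-[200,160])*1.818+[300,0]).round(0))
E
python3 -m inch '[[[10,17,0,0],[10,17,0,0],[10,17,0,0],[10,17,0,0],[10,17,0,0],[10,17,0,0],[10,17,0,0],[10,17,0,0]]]'
python3 -m inch '[[[6.4,0,0,0],[6.4,0,0,0],[6.4,0,0,0],[6.4,0,0,0],[6.4,0,0,0]]]'
python3 - <<'E'
from h import *
s=st();print(toolrows([407.5,191,168],180))
w=get_image("wrist"); np.savez("w4.npz",**dict(zip("KRt",P("wrist"))))
cv2.imwrite("pics/w4.png",w)
E
```

```text
cap [[571.92412111   0.62202173  30.        ]]
t10.1 [568.8  21.5 227.4] [-3.141e+00 -3.000e-03 -3.141e+00] F [ 0.1 -0.7 -2.4] w19.0
68.8 (30, -32, 0) [318.2 227.4] a1 [515. 123.]
68.8 (30, 32, 0) [351.2 233.6] a1 [575. 134.]
68.8 (-12, 0, 114) [343.5 165.2] a1 [561.  10.]
68.8 (12, 0, 114) [339.8 170.4] a1 [554.  19.]
74 (30, -32, 0) [318.2 229.8] a1 [515. 127.]
74 (30, 32, 0) [351. 236.] a1 [575. 138.]
74 (-12, 0, 114) [343.3 167.9] a1 [561.  14.]
74 (12, 0, 114) [339.6 173.2] a1 [554.  24.]
clock: 10.78
eef_pos: [469.5, 190.6, 227.7]
tool_rot: [-3.14, -0.002, -3.141]
force: [-0.2, -0.8, -2.5]
width: 19.6
gripper_force: 61.0
clock: 11.2
eef_pos: [407.3, 190.5, 228.8]
tool_rot: [-3.142, 0.001, 3.14]
force: [0.2, 0.2, -3.0]
width: 19.7
gripper_force: 60.9
t11.2 [407.3 190.5 228.8] [-3.142e+00  1.000e-03  3.140e+00] F [ 0.2  0.2 -3. ] w19.7
(array([-0.01,  0.05,  6.08]), np.float64(-0.1))
```

View pics/w4.png

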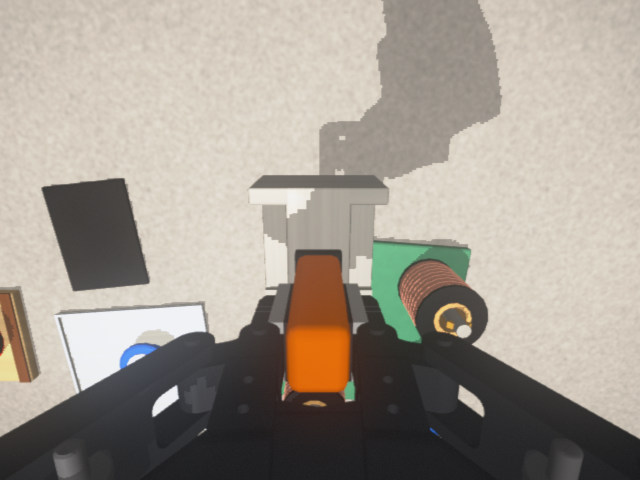

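The wrist view shows the puller still upright in the hand, with its web edge at rows 177–203, columns 249–388. Cap 3 is in the tray and pin 4's cap is hidden. The puller seems to have slid in the grip, so I'll measure that from edges.

```bash
python3 - <<'E'
from h import *
for f in("w2","c3w","w4"):
    pass
def scan(png,npz,e):
    im=cv2.imread(f"pics/{png}.png");g=cv2.GaussianBlur(cv2.cvtColor(im,cv2.COLOR_BGR2GRAY),(3,3),0).astype(int)
    print(png)
    for r in range(172,212,3):
        L=np.abs(np.diff(g[r,235:285]));Rr=np.abs(np.diff(g[r,360:400]))
        print(r,235+np.nonzero(L>14)[0],360+np.nonzero(Rr>14)[0])
    print("col300",[ (r,g[r,300]) for r in range(168,212,2)])
    d=np.load(npz);K,R,t=d["K"],d["R"],d["t"]
    for dz in(68.8,76):
      for X in((-42,-32,50),(-42,32,50),(-34,32,50),(-42,32,38),(-42,32,0),(12,10,114),(12,-10,114)):
        q=K@(R@(np.array([e[0]-3,e[1],e[2]-dz])+X)+t);print(dz,X,(q[:2]/q[2]).round(1))
scan("w4","w4.npz",[407.3,190.5,228.8])
E
python3 - <<'E'
import cv2,numpy as np
im=cv2.imread("pics/w4.png");H,S,V=cv2.split(cv2.cvtColor(im,cv2.COLOR_BGR2HSV))
m=(H<20)&(S>170)
for r in(300,330,360,375,385,390):
    x=np.nonzero(m[r])[0];x=x[(x>250)&(x<380)];print(r,x.min() if len(x) else None,x.max() if len(x) else None)
E
```

```text
w4
172 [] []
175 [261 262] []
178 [257 258 259 260] [383 384 387 394]
181 [254 255 256] [381 382 383]
184 [251 252 253] [382 383 384 385]
187 [248 249 250] [385 386 387 388]
190 [] [388 389]
193 [] [388 389]
196 [] [388 389]
199 [] [388]
202 [] [387 388]
205 [261] [374]
208 [261 262] [374 375]
211 [261 262] [374]
col300 [(168, np.int64(209)), (170, np.int64(214)), (172, np.int64(218)), (174, np.int64(194)), (176, np.int64(114)), (178, np.int64(107)), (180, np.int64(107)), (182, np.int64(107)), (184, np.int64(107)), (186, np.int64(111)), (188, np.int64(182)), (190, np.int64(234)), (192, np.int64(237)), (194, np.int64(238)), (196, np.int64(239)), (198, np.int64(238)), (200, np.int64(237)), (202, np.int64(237)), (204, np.int64(236)), (206, np.int64(236)), (208, np.int64(222)), (210, np.int64(171))]
68.8 (-42, -32, 50) [245.7 191.8]
68.8 (-42, 32, 50) [389.7 191.5]
68.8 (-34, 32, 50) [388.8 209.3]
68.8 (-42, 32, 38) [384.9 188.2]
68.8 (-42, 32, 0) [373.1 180.2]
68.8 (12, 10, 114) [350.1 390.9]
68.8 (12, -10, 114) [286.2 391. ]
76 (-42, -32, 50) [248.7 189.7]
76 (-42, 32, 50) [386.7 189.5]
76 (-34, 32, 50) [385.9 206.6]
76 (-42, 32, 38) [382.3 186.4]
76 (-42, 32, 0) [371.3 179. ]
76 (12, 10, 114) [348.2 376.6]
76 (12, -10, 114) [288.  376.7]
300 293 344
330 287 349
360 286 349
375 287 348
385 290 345
390 293 342
```

```bash
python3 - <<'E'
import cv2,numpy as np
for f in("c3w","w4"):
    im=cv2.imread(f"pics/{f}.png");H,S,V=cv2.split(cv2.cvtColor(im,cv2.COLOR_BGR2HSV));g=cv2.GaussianBlur(V,(3,3),0).astype(int)
    m=(H<20)&(S>170);print(f)
    for r in(270,300,330,360,380):
        x=np.nonzero(m[r])[0];x=x[(x>250)&(x<380)];print(r,x.min() if len(x) else None,x.max() if len(x) else None)
    y=np.nonzero(m[:,318])[0];y=y[y>200];print("handle rows",y.min(),y.max())
    for r in range(182,206,4):
        print(r,235+np.nonzero(np.abs(np.diff(g[r,235:285]))>12)[0],360+np.nonzero(np.abs(np.diff(g[r,360:400]))>12)[0])
    dg=np.diff(g[165:215,340]);print("rows",[(165+i,dg[i]) for i in np.nonzero(abs(dg)>12)[0]])
E
```

```text
c3w
270 318 318
300 293 343
330 287 349
360 287 348
380 290 345
handle rows 270 386
182 [] []
186 [258 259 260 261] []
190 [253 254 255 256] [381]
194 [] []
198 [251] [387 388]
202 [] [387 388]
rows [(np.int64(183), np.int64(-21)), (np.int64(184), np.int64(-13)), (np.int64(193), np.int64(23)), (np.int64(194), np.int64(18))]
w4
270 315 337
300 293 344
330 287 349
360 286 349
380 288 347
handle rows 270 392
182 [252 253 254 255] [381 382 383]
186 [249 250 251] [384 385 386 387]
190 [] [388 389]
194 [] [388 389]
198 [] [388 389]
202 [] [387 388]
rows [(np.int64(169), np.int64(15)), (np.int64(170), np.int64(20)), (np.int64(173), np.int64(-21)), (np.int64(174), np.int64(-46)), (np.int64(175), np.int64(-32)), (np.int64(187), np.int64(23)), (np.int64(188), np.int64(19))]
```

I can measure the grip offset directly: touch the fork down on clear bench at (407,100), which will also level it.

```bash
python3 -m inch '[[[0,-4,0,0],[0,-8,2,0],[0,-9,6,0],[0,-9,10,0],[0,-9,13.3,0],[0,-9,13.3,0],[0,-9,13.3,0],[0,-9,13.3,0]]]';python3 -m inch '[[[0,0,0.5,0],[0,0,1,0],[0,0,1,0]]]'; for i in 1 2 3 4 5; do python3 -m inch '[[[0,0,0.1,0],[0,0,0.2,0],[0,0,0.2,0],[0,0,0.2,0]]]' | sed -n '2p;4p'; done
```

```text
clock: 11.92
eef_pos: [407.5, 101.5, 96.9]
tool_rot: [3.141, 0.002, -3.141]
force: [0.3, 0.2, -2.5]
width: 19.1
gripper_force: 61.0
clock: 12.17
eef_pos: [406.6, 101.7, 86.5]
tool_rot: [3.141, 0.002, -3.14]
force: [-0.1, -0.8, -1.6]
width: 19.4
gripper_force: 61.1
eef_pos: [405.9, 101.4, 84.0]
force: [0.5, -0.8, -2.8]
eef_pos: [405.8, 101.3, 81.7]
force: [0.2, 0.2, -1.4]
eef_pos: [405.8, 101.3, 79.7]
force: [-0.6, -0.5, -3.0]
eef_pos: [405.8, 101.3, 77.7]
force: [0.0, -0.4, -2.2]
eef_pos: [405.8, 101.3, 75.7]
force: [0.4, -0.3, -2.7]
```

```bash
for i in 1 2 3 4 5; do python3 -m inch '[[[0,0,0.1,0],[0,0,0.2,0],[0,0,0.2,0],[0,0,0.2,0]]]' | sed -n '2p;4p'; done
```

```text
eef_pos: [405.8, 101.3, 73.7]
force: [0.3, 0.7, -1.6]
eef_pos: [405.8, 101.3, 71.7]
force: [-0.0, -0.3, -1.6]
eef_pos: [405.8, 101.3, 69.7]
force: [0.1, -0.5, -2.0]
eef_pos: [405.9, 101.4, 68.1]
force: [-1.6, 0.5, 4.2]
eef_pos: [405.7, 101.5, 67.8]
force: [-5.1, -1.0, 32.0]
```

```bash
python3 -m inch '[[[0,0,-2,0],[0,0,-6,0],[0,0,-10,0],[0,2,-13,0],[0,5,-16,0],[0,8,-16,0],[0,9,-16,0],[0,9,-16,0]]]'; python3 -m inch '[[[0,0,0,0],[0,0,3,0],[0,0,6,0],[0,0,6,0],[0,0,6,0]]]';python3 - <<'E'
from h import *
d=np.load("w4.npz");print("cap3",back("wrist",[(141,357)],30,(d["K"],d["R"],d["t"])))
s=st();print(toolrows([407.5,191,166],180)); e=s["eef_pos"]
im=get_image("wrist");K,R,t=P("wrist");np.savez("w5.npz",K=K,R=R,t=t);cv2.imwrite("pics/w5.png",im)
H,S,V=cv2.split(cv2.cvtColor(im,cv2.COLOR_BGR2HSV));g=cv2.GaussianBlur(V,(3,3),0).astype(int)
m=(H<20)&(S>170)
y=np.nonzero(m[:,318])[0];y=y[y>200];print("handle rows",y.min(),y.max())
for r in range(182,206,4):
    print(r,235+np.nonzero(np.abs(np.diff(g[r,235:285]))>12)[0],360+np.nonzero(np.abs(np.diff(g[r,360:400]))>12)[0])
for c in(300,340):dg=np.diff(g[165:215,c]);print("rows",[(165+int(i),int(dg[i])) for i in np.nonzero(abs(dg)>12)[0]])
m=(H>95)&(H<125)&(S>150)&(V>80);ys,xs=np.nonzero(m[370:430,270:370]);ys+=370;xs+=270;print("cap4",ys.max(),xs.min(),xs.max(),back("wrist",[(320,ys.max()),(xs.min(),ys.max()),(xs.max(),ys.max())],121).round(1))
for X in((-42,-32,50),(-42,32,50),(12,0,114)):
    q=K@(R@(np.array([e[0]-3,e[1],e[2]-67.8])+X)+t);print(X,(q[:2]/q[2]).round(1))
E
```

```text
clock: 16.17
eef_pos: [405.5, 194.6, 226.1]
tool_rot: [3.139, 0.001, -3.136]
force: [0.2, -0.7, -2.5]
width: 19.2
gripper_force: 61.2
clock: 16.58
eef_pos: [404.3, 189.1, 164.5]
tool_rot: [-3.138, -0.005, 3.141]
force: [0.3, -0.7, -0.8]
width: 19.1
gripper_force: 61.0
cap3 [[562.37106447   0.93413396  30.        ]]
t16.6 [404.3 189.1 164.5] [-3.138 -0.005  3.141] F [ 0.3 -0.7 -0.8] w19.1
(array([-0.32,  0.19, -0.15]), np.float64(-0.1))
handle rows 272 390
182 [253 254 255] [381 382]
186 [249 250 251] [386]
190 [248] []
194 [] []
198 [] []
202 [] [387 388]
rows [(173, -21), (174, -45), (175, -31), (186, 24), (187, 48), (188, 38), (189, 13), (210, -13), (211, -29), (212, -21)]
rows [(174, -23), (175, -15), (187, 23), (188, 19)]
cap4 405 284 348 [[493.7 191.1 121. ]
 [493.7 169.1 121. ]
 [493.7 208.2 121. ]]
(-42, -32, 50) [244.  189.3]
(-42, 32, 50) [387.9 189.2]
(12, 0, 114) [315.2 387.3]
```

```bash
python3 -m inch '[[[-1.5,0,0,0],[-3,0,0,0],[-4.5,0,0,0],[-6,0,0,0],[-7.2,0,0,0],[-7.2,0,0,0],[-7.2,0,0,0],[-7.2,0,0,0]]]'; python3 -m inch '[[[0,0,-0.6,0],[0,0,-1,0],[0,0,-1.4,0],[0,0,-1.8,0],[0,0,-2.2,0],[0,0,-2.6,0],[0,0,-3,0],[0,0,-3.4,0]]]'; python3 -m inch '[[[0,0,-0.6,0],[0,0,-1.4,0],[0,0,-2.2,0],[0,0,-2.8,0],[0,0,-3.2,0],[0,0,-3.2,0]]]';python3 - <<'E'
from h import *
s=st(); w=get_image("wrist");c=get_image("scene");u=proj("scene",[s["eef_pos"]-[0,0,60]])[0].astype(int)
cv2.imwrite("pics/l4w.png",w);cv2.imwrite("pics/l4s.png",c)
def blue(im,n):
    H,S,V=cv2.split(cv2.cvtColor(im,cv2.COLOR_BGR2HSV));m=((H>100)&(H<125)&(S>130)&(V>60)).astype(np.uint8)
    for q in cv2.findContours(m,0,2)[0]:
        if cv2.contourArea(q)>30: print(n,cv2.boundingRect(q))
blue(w,"w");blue(c,"s")
e=s["eef_pos"]
print(proj("scene",[[e[0]-3,e[1],e[2]-67.8+12],[e[0]-3,e[1]-28,e[2]-67.8+9],[e[0]-3,e[1]+28,e[2]-67.8+9]]))
E
```

```text
clock: 17.3
eef_pos: [477.2, 191.1, 166.6]
tool_rot: [3.142, -0.0, -3.141]
force: [0.3, 0.4, -2.4]
width: 19.3
gripper_force: 61.1
clock: 17.97
eef_pos: [477.9, 191.5, 200.3]
tool_rot: [3.141, 0.0, -3.141]
force: [0.4, 0.0, -3.0]
width: 19.1
gripper_force: 61.1
clock: 18.47
eef_pos: [478.4, 191.7, 233.0]
tool_rot: [3.141, 0.002, -3.141]
force: [-0.2, -0.5, -2.7]
width: 19.3
gripper_force: 61.1
t18.5 [478.4 191.7 233. ] [ 3.141e+00  2.000e-03 -3.141e+00] F [-0.2 -0.5 -2.7] w19.3
w (458, 388, 12, 11)
w (111, 280, 52, 49)
w (274, 229, 14, 55)
w (349, 223, 20, 63)
s (441, 410, 27, 23)
s (446, 329, 35, 75)
s (313, 270, 26, 21)
s (468, 268, 33, 25)
s (407, 254, 30, 23)
s (422, 202, 29, 20)
[[435.52502743 207.50620646]
 [420.95130354 206.45767701]
 [449.8517991  211.2623889 ]]
```

```bash
python3 -m inch '[[[-0.15,-0.25,0,0],[-0.6,-1,0,0],[-1.2,-2,0,0],[-2,-3.3,0,0],[-2.9,-4.8,0,0],[-4,-6.6,0,0],[-5.1,-8.3,0,0],[-6.2,-10.1,0,0]]]' | sed -n '2p;4p'
python3 -m inch '[[[-1.1,-1.8,0,0],[-2.2,-3.6,0,0],[-3.3,-5.4,0,0],[-4.4,-7.2,0,0],[-5.5,-9,0,0],[-6.5,-10.6,0,0],[-7.4,-12.1,0,0],[-8.1,-13.2,0,0]]]'| sed -n '2p;4p'
python3 -m inch '[[[-0.5,-0.9,0,0],[-0.9,-1.5,0,0],[-1.1,-1.85,0,0],[-1.2,-2,0,0],[-1.2,-2,0,0]]]'| sed -n '2p;4p'
python3 -m inch '[[[0,0,0.5,0],[0,0,2,0],[0,0,4,0],[0,0,6,0],[0,0,8,0],[0,0,10,0],[0,0,11.5,0],[0,0,12.3,0]]]'| sed -n '2p;4p'
python3 - <<'E'
from h import *
s=st(); w=get_image("wrist");cv2.imwrite("pics/d4w.png",w)
H,S,V=cv2.split(cv2.cvtColor(w,cv2.COLOR_BGR2HSV));m=((H>100)&(H<125)&(S>130)&(V>60)).astype(np.uint8)
for q in cv2.findContours(m,0,2)[0]:
    if cv2.contourArea(q)>30: print(cv2.boundingRect(q))
print(toolrows([633,-61,78],180))
E
```

```text
eef_pos: [540.7, 88.1, 231.5]
force: [0.3, 0.2, -3.9]
eef_pos: [621.5, -45.4, 231.2]
force: [0.1, 0.3, -3.3]
eef_pos: [632.9, -61.1, 231.7]
force: [-0.4, -0.0, -3.4]
eef_pos: [631.3, -60.2, 106.5]
force: [0.1, -0.3, -2.1]
t21.0 [631.3 -60.2 106.5] [ 3.141 -0.004 -3.139] F [ 0.1 -0.3 -2.1] w19.2
(274, 229, 14, 55)
(349, 222, 20, 64)
(376, 116, 91, 92)
(array([-0.22, -0.07,  2.78]), np.float64(0.1))
```

```bash
python3 -m inch '[[[0,0,0.5,0],[0,0,1,0],[0,0,1.5,0],[0,0,1.9,0],[0,0,2.2,0],[0,0,2.5,0],[0,0,2.5,0],[0,0,2.5,0]]]'| sed -n '2p;4p'
python3 -m inch '[[[0,0,0.2,0],[0,0,0.4,0],[0,0,0.4,0],[0,0,0.4,0]]]'| sed -n '2p;4p'
```

```text
eef_pos: [633.0, -61.5, 83.8]
force: [0.5, -1.0, -3.1]
eef_pos: [632.9, -61.4, 79.7]
force: [0.4, -0.2, -2.9]
```

```bash
python3 -m inch '[[[0,0,0.1,0],[0,0,0.2,0],[0,0,0.2,0],[0,0,0.2,0]]]'| sed -n '2p;4p'
python3 -m inch '[[[0,0,0.1,0],[0,0,0.15,0],[0,0,0.15,0],[0,0,0.15,0]]]'| sed -n '2p;4p'
```

```text
eef_pos: [632.9, -61.4, 77.7]
force: [-0.6, -0.5, -1.3]
eef_pos: [633.1, -61.5, 76.3]
force: [0.2, -0.7, -1.4]
```

```bash
python3 -m inch '[[[1,0,0,0],[2.5,0,0,0],[4,0,0,0],[5.5,0,0,0],[6.6,0,0,0],[6.6,0,0,0],[6.6,0,0,0]]]'| sed -n '2p;4p'; python3 -m inch '[[[0,0,-4,0],[0,0,-8,0],[0,0,-12,0],[0,0,-15.5,0],[0,0,-15.5,0],[0,0,-15.5,0]]]'| sed -n '2p;4p'
python3 -m inch '[[[-2.5,33,0,55],[-2.5,33,0,55],[-2.5,33,0,55],[-2.5,33,0,55],[-2.5,33,0,55],[-2.5,33,0,55],[-2.5,33,0,55],[-2.5,33,0,55]]]'| sed -n '2p;4p'
python3 - <<'E'
from h import *
st();print(toolrows([592,361.6,228],90))
w=get_image("scene");H,S,V=cv2.split(cv2.cvtColor(w,cv2.COLOR_BGR2HSV));m=((H>100)&(H<125)&(S>130)&(V>60)).astype(np.uint8)
for q in cv2.findContours(m,0,2)[0]:
    if cv2.contourArea(q)>100: x,y,a,b=cv2.boundingRect(q);print((x,y,a,b),back("scene",[(x+a/2,y+b/2)],22)[0].round())
E
```

```text
eef_pos: [567.3, -61.6, 76.5]
force: [0.5, 0.6, -2.2]
eef_pos: [569.7, -61.5, 233.9]
force: [-0.2, -0.1, -2.8]
eef_pos: [590.7, 271.3, 229.0]
force: [1.3, 0.6, -1.9]
t24.4 [590.7 271.3 229. ] [-3.139 -0.     2.178] F [ 1.3  0.6 -1.9] w19.2
(array([7.34, 5.26, 0.09]), np.float64(34.8))
(440, 411, 28, 22) [830. 278.  22.]
(446, 329, 35, 75) [719. 286.  22.]
(275, 280, 27, 19) [631. -60.  22.]
(313, 270, 26, 21) [578.   3.  22.]
(468, 268, 33, 25) [467. 316.  22.]
(407, 254, 30, 23) [458. 185.  22.]
```

```bash
python3 -m inch '[[[7.3,5.3,0,35],[7.3,5.3,0,35],[7.3,5.3,0,35],[7.3,5.3,0,35],[7.3,5.3,0,35],[7.3,5.3,0,35],[7.3,5.3,0,35]]]'| sed -n '2p;4p'
python3 -m inch '[[[0,0,2,0],[0,0,4.5,0],[0,0,6.2,0],[0,0,6.2,0],[0,0,6.2,0],[0,0,6.2,0]]]'| sed -n '2p;4p'
python3 - <<'E'
from h import *
s=st();print(toolrows([592,361.6,166],90)); e=s["eef_pos"]
im=get_image("wrist");K,R,t=P("wrist");cv2.imwrite("pics/w6.png",im)
H,S,V=cv2.split(cv2.cvtColor(im,cv2.COLOR_BGR2HSV));g=cv2.GaussianBlur(V,(3,3),0).astype(int)
for r in range(182,206,4):
    print(r,235+np.nonzero(np.abs(np.diff(g[r,235:285]))>12)[0],360+np.nonzero(np.abs(np.diff(g[r,360:400]))>12)[0])
m=((H>95)&(H<125)&(S>150)&(V>80)).astype(np.uint8)
for q in cv2.findContours(m,0,2)[0]:
    if cv2.contourArea(q)>30: x,y,a,b=cv2.boundingRect(q); print((x,y,a,b),back("wrist",[(x,y),(x+a,y+b)],121).round(1).tolist())
print("centre col->",back("wrist",[(318.5,400)],121))
E
```

```text
eef_pos: [592.6, 358.3, 229.3]
force: [0.3, 0.7, -2.3]
eef_pos: [594.1, 358.7, 170.2]
force: [0.9, 0.5, -1.6]
t25.6 [594.1 358.7 170.2] [ 3.140e+00 -1.000e-03  1.572e+00] F [ 0.9  0.5 -1.6] w19.4
(array([ 0.29, -0.21,  0.42]), np.float64(0.1))
182 [253 254] [379 380 381 382]
186 [249 250] [383 384 385 386]
190 [] []
194 [247] []
198 [247 248] []
202 [247 248] []
(283, 382, 71, 17) [[573.6, 283.5, 121.0], [617.6, 271.2, 121.0]]
centre col-> [[595.47131251 270.46901383 121.        ]]
```

```bash
python3 -m inch '[[[-0.5,0,0.4,0],[-2,0,0.4,0],[-3.5,0,0.4,0],[-5,0,0.4,0],[-6.3,0,0.4,0],[-6.9,0,0.4,0],[-6.9,0,0.4,0],[-6.9,0,0.4,0]]]'| sed -n '2p;4p'; python3 -m inch '[[[0,0,-0.6,0],[0,0,-1,0],[0,0,-1.4,0],[0,0,-1.8,0],[0,0,-2.2,0],[0,0,-2.6,0],[0,0,-3,0],[0,0,-3.4,0]]]'| sed -n '2p;4p'; python3 -m inch '[[[0,0,-0.6,0],[0,0,-1.4,0],[0,0,-2.2,0],[0,0,-2.8,0],[0,0,-3.2,0],[0,0,-3.2,0]]]'| sed -n '2p;4p';python3 - <<'E'
from h import *
s=st(); w=get_image("wrist")
def blue(im,n):
    H,S,V=cv2.split(cv2.cvtColor(im,cv2.COLOR_BGR2HSV));m=((H>100)&(H<125)&(S>130)&(V>60)).astype(np.uint8)
    for q in cv2.findContours(m,0,2)[0]:
        if cv2.contourArea(q)>30: print(n,cv2.boundingRect(q))
blue(w,"w");print(toolrows([640,28,233],90))
E
```

```text
eef_pos: [593.5, 289.5, 165.6]
force: [-0.2, 0.4, -1.8]
eef_pos: [593.3, 289.8, 199.9]
force: [-0.3, 1.1, -2.3]
eef_pos: [593.9, 289.9, 232.7]
force: [-0.2, 0.2, -3.0]
t27.5 [593.9 289.9 232.7] [ 3.140e+00 -1.000e-03  1.572e+00] F [-0.2  0.2 -3. ] w19.2
w (349, 222, 17, 62)
w (272, 222, 16, 62)
(array([-26.18,   4.62,  -0.12]), np.float64(0.1))
```

```bash
python3 -m inch '[[[-0.25,0.05,0,0],[-1,0.2,0,0],[-2,0.4,0,0],[-3.3,0.6,0,0],[-4.8,0.9,0,0],[-6.6,1.2,0,0],[-8.4,1.5,0,0],[-10.2,1.9,0,0]]]' | sed -n '2p;4p'
python3 -m inch '[[[-1.8,0.3,0,0],[-3.6,0.6,0,0],[-5.4,1,0,0],[-7.2,1.3,0,0],[-9,1.7,0,0],[-10.8,2,0,0],[-12.6,2.3,0,0],[-14.1,2.6,0,0]]]'| sed -n '2p;4p'
python3 -m inch '[[[-1.2,0.2,0,0],[-1.8,0.3,0,0],[-2.1,0.4,0,0],[-2.2,0.4,0,0],[-2.2,0.4,0,0]]]'| sed -n '2p;4p'
python3 -m inch '[[[0,0,0.5,0],[0,0,2,0],[0,0,4,0],[0,0,6,0],[0,0,8,0],[0,0,10,0],[0,0,11.5,0],[0,0,12.3,0]]]'| sed -n '2p;4p'
python3 -m inch '[[[0,0,0.5,0],[0,0,1,0],[0,0,1.5,0],[0,0,1.9,0],[0,0,2.2,0],[0,0,2.5,0],[0,0,2.5,0],[0,0,2.5,0]]]'| sed -n '2p;4p'
```

```text
eef_pos: [612.5, 184.6, 231.3]
force: [-0.3, 0.0, -3.2]
eef_pos: [638.3, 42.7, 231.4]
force: [-1.0, -0.9, -2.5]
eef_pos: [642.4, 25.7, 231.1]
force: [-0.7, 0.7, -3.1]
eef_pos: [640.9, 26.2, 105.7]
force: [-0.6, -0.0, -2.2]
eef_pos: [642.6, 24.7, 83.4]
force: [-0.3, 0.4, -1.4]
```

```bash
python3 -m inch '[[[0,0,0.2,0],[0,0,0.4,0],[0,0,0.6,0],[0,0,0.7,0],[0,0,0.7,0],[0,0,0.7,0]]]'| sed -n '2p;4p'
python3 -m inch '[[[1,0,0,0],[2.5,0,0,0],[4,0,0,0],[5.5,0,0,0],[6.8,0,0,0],[6.8,0,0,0],[6.8,0,0,0]]]'| sed -n '2p;4p'; python3 -m inch '[[[0,0,-4,0],[0,0,-8,0],[0,0,-12,0],[0,0,-15.5,0],[0,0,-15.5,0],[0,0,-15.5,0]]]'| sed -n '2p;4p'
python3 -m inch '[[[2,-5,0,-57],[2,-5,0,-57],[2,-5,0,-57],[2,-5,0,-57],[2,-5,0,-57],[2,-5,0,-57],[2,-5,0,-57],[2,-5,0,-57]]]'| sed -n '2p;4p'
python3 -m inch '[[[0,0,0,-55],[0,0,0,-55],[0,0,0,-55],[0,0,0,-55],[0,0,0,-55],[0,0,0,-55],[0,0,0,-55],[0,0,0,-55]]]'| sed -n '2,4p'
python3 - <<'E'
from h import *
st();print(toolrows([536,136.4,228],225))
w=get_image("scene");H,S,V=cv2.split(cv2.cvtColor(w,cv2.COLOR_BGR2HSV));m=((H>100)&(H<125)&(S>130)&(V>60)).astype(np.uint8)
for q in cv2.findContours(m,0,2)[0]:
    if cv2.contourArea(q)>100: x,y,a,b=cv2.boundingRect(q);print((x,y,a,b),back("scene",[(x+a/2,y+b/2)],22)[0].round())
E
```

```text
eef_pos: [642.4, 24.7, 76.2]
force: [0.3, 0.3, -2.2]
eef_pos: [642.2, 94.5, 76.2]
force: [-0.9, -0.3, -2.6]
eef_pos: [643.7, 92.3, 233.8]
force: [0.2, -0.5, -3.2]
eef_pos: [590.8, 112.2, 229.0]
force: [-0.2, -0.5, -2.0]
eef_pos: [590.8, 112.2, 229.0]
tool_rot: [3.14, -0.004, -2.751]
force: [0.3, -0.8, -2.3]
t33.5 [590.8 112.2 229. ] [ 3.14  -0.004 -2.751] F [ 0.3 -0.8 -2.3] w19.2
(array([4.14, 4.32, 0.12]), np.float64(-22.6))
(441, 410, 26, 23) [829. 278.  22.]
(448, 329, 33, 75) [718. 288.  22.]
(316, 292, 28, 23) [643.  32.  22.]
(275, 280, 27, 19) [631. -60.  22.]
(313, 270, 26, 21) [578.   3.  22.]
(407, 254, 30, 23) [458. 185.  22.]
```

```bash
python3 -m inch '[[[4.1,4.3,0,-22.6],[4.1,4.3,0,-22.6],[4.1,4.3,0,-22.6],[4.1,4.3,0,-22.6],[4.1,4.3,0,-22.6],[4.1,4.3,0,-22.6]]]'| sed -n '2p;4p'
python3 -m inch '[[[0,0,2,0],[0,0,4.5,0],[0,0,6.3,0],[0,0,6.3,0],[0,0,6.3,0],[0,0,6.3,0]]]'| sed -n '2p;4p'
python3 - <<'E'
from h import *
s=st();print(toolrows([536,136.4,166],225)); e=s["eef_pos"]
im=get_image("wrist");cv2.imwrite("pics/w7.png",im)
H,S,V=cv2.split(cv2.cvtColor(im,cv2.COLOR_BGR2HSV));g=cv2.GaussianBlur(V,(3,3),0).astype(int)
for r in range(182,206,4):
    print(r,235+np.nonzero(np.abs(np.diff(g[r,235:285]))>12)[0],360+np.nonzero(np.abs(np.diff(g[r,360:400]))>12)[0])
m=((H>95)&(H<125)&(S>150)&(V>80)).astype(np.uint8)
for q in cv2.findContours(m,0,2)[0]:
    if cv2.contourArea(q)>30: x,y,a,b=cv2.boundingRect(q); print((x,y,a,b))
E
```

```text
eef_pos: [538.5, 136.3, 230.5]
force: [0.0, -0.3, -2.7]
eef_pos: [539.2, 137.3, 169.0]
force: [-0.7, -0.5, -1.6]
t34.6 [539.2 137.3 169. ] [-3.141e+00  1.000e-03 -2.364e+00] F [-0.7 -0.5 -1.6] w19.1
(array([0.29, 0.16, 0.3 ]), np.float64(-0.4))
182 [237 238 239 242 260 261 262] [387 388 391]
186 [235 236 238 239 240 254 255 256 257] [383 388 389 390]
190 [235 236 249 250 251 252] []
194 [249] [385 386 387]
198 [249] [385 386 387 395 396]
202 [249] [385 386 387 392 393 396 397 398]
(282, 381, 73, 26)
(99, 193, 68, 66)
(120, 101, 73, 75)
(9, 97, 76, 76)
```

```bash
python3 -m inch '[[[-0.5,0,0.3,0],[-2,0,0.3,0],[-3.5,0,0.3,0],[-5,0,0.3,0],[-6.2,0,0.3,0],[-6.7,0,0.3,0],[-6.7,0,0.3,0],[-6.7,0,0.3,0]]]'| sed -n '2p;4p'; python3 -m inch '[[[0,0,-0.6,0],[0,0,-1,0],[0,0,-1.4,0],[0,0,-1.8,0],[0,0,-2.2,0],[0,0,-2.6,0],[0,0,-3,0],[0,0,-3.4,0]]]'| sed -n '2p;4p'; python3 -m inch '[[[0,0,-0.6,0],[0,0,-1.4,0],[0,0,-2.2,0],[0,0,-2.8,0],[0,0,-3.2,0],[0,0,-3.2,0]]]'| sed -n '2p;4p'
python3 -m inch '[[[0,0,0,2],[0,0,0,7],[0,0,0,13],[0,0,0,20],[0,0,0,26],[0,0,0,32],[0,0,0,38],[0,0,0,42.5]]]'| sed -n '2p;4p'
python3 -m inch '[[[0,0,0,2.5],[0,0,0,2.5],[0,0,0,2.5]]]'| sed -n '2p;4p'
python3 - <<'E'
from h import *
s=st(); w=get_image("wrist")
def blue(im,n):
    H,S,V=cv2.split(cv2.cvtColor(im,cv2.COLOR_BGR2HSV));m=((H>100)&(H<125)&(S>130)&(V>60)).astype(np.uint8)
    for q in cv2.findContours(m,0,2)[0]:
        if cv2.contourArea(q)>30: print(n,cv2.boundingRect(q))
blue(w,"w");print(toolrows([568,-62,233],180))
E
```

```text
eef_pos: [585.7, 184.0, 165.4]
force: [-0.8, -0.4, -2.6]
eef_pos: [586.1, 184.4, 200.0]
force: [-0.6, -0.6, -2.0]
eef_pos: [586.6, 184.5, 232.6]
force: [0.3, 0.1, -2.5]
eef_pos: [585.6, 184.3, 231.0]
force: [0.0, -0.1, -2.9]
eef_pos: [585.7, 184.3, 231.0]
force: [-0.3, 0.5, -2.8]
t37.4 [585.7 184.3 231. ] [-3.141e+00 -1.000e-03  3.137e+00] F [-0.3  0.5 -2.8] w19.2
w (139, 245, 55, 51)
w (49, 234, 55, 52)
w (273, 231, 15, 53)
w (349, 225, 19, 61)
w (101, 177, 57, 56)
(array([  1.66, -24.64,  -0.19]), np.float64(-0.3))
```

```bash
python3 -m inch '[[[0.05,-0.25,0,0],[0.1,-1,0,0],[0.2,-2,0,0],[0.3,-3.3,0,0],[0.4,-4.8,0,0],[0.6,-6.6,0,0],[0.7,-8.4,0,0],[0.8,-10.2,0,0]]]' | sed -n '2p;4p'
python3 -m inch '[[[0.2,-1.8,0,0],[0.4,-3.6,0,0],[0.6,-5.4,0,0],[0.7,-7.2,0,0],[0.8,-9,0,0],[0.9,-10.6,0,0],[1,-12,0,0],[1.1,-13,0,0]]]'| sed -n '2p;4p'
python3 -m inch '[[[0,-0.8,0,0],[0.1,-1.2,0,0],[0.1,-1.4,0,0],[0.1,-1.5,0,0],[0.1,-1.5,0,0]]]'| sed -n '2p;4p'
python3 -m inch '[[[0,0,0.5,0],[0,0,2,0],[0,0,4,0],[0,0,6,0],[0,0,8,0],[0,0,10,0],[0,0,11.5,0],[0,0,12.3,0]]]'| sed -n '2p;4p'
python3 -m inch '[[[0,0,0.5,0],[0,0,1,0],[0,0,1.5,0],[0,0,1.9,0],[0,0,2.2,0],[0,0,2.5,0],[0,0,2.5,0],[0,0,2.5,0]]]'| sed -n '2p;4p'
```

```text
eef_pos: [576.9, 79.4, 231.4]
force: [0.9, -0.5, -2.5]
eef_pos: [564.7, -51.5, 231.5]
force: [0.1, -0.2, -2.0]
eef_pos: [564.5, -62.0, 231.3]
force: [0.4, 0.1, -2.6]
eef_pos: [563.2, -61.6, 106.0]
force: [-1.4, -0.6, -2.4]
eef_pos: [564.6, -62.6, 83.4]
force: [1.0, 0.0, -2.4]
```

```bash
python3 -m inch '[[[0,0,0.2,0],[0,0,0.4,0],[0,0,0.5,0],[0,0,0.5,0],[0,0,0.5,0]]]'| sed -n '2p;4p'
python3 -m inch '[[[1,0,0,0],[2.5,0,0,0],[4,0,0,0],[5.5,0,0,0],[6.8,0,0,0],[6.8,0,0,0],[6.8,0,0,0]]]'| sed -n '2p;4p'; python3 -m inch '[[[0,0,-2,0],[0,0,-4,0],[2,0.5,-5,0],[4,1,-5,0],[5.9,2,-5,0],[5.9,2,-5,0],[5.9,2,-5,0],[5.9,2,-5,0]]]'| sed -n '2p;4p'
python3 -c "
from h import *
st();print(toolrows([438,-43,73],180))"
```

```text
eef_pos: [564.3, -62.6, 78.2]
force: [-0.3, 0.2, -1.6]
eef_pos: [496.6, -62.3, 78.5]
force: [1.4, 0.4, -2.3]
eef_pos: [439.7, -41.9, 128.6]
force: [-0.1, 0.1, -2.1]
t42.2 [439.7 -41.9 128.6] [-3.142e+00  3.000e-03  3.136e+00] F [-0.1  0.1 -2.1] w19.3
(array([ 0.19, -0.11,  5.56]), np.float64(-0.3))
```

```bash
python3 -m inch '[[[0.1,-0.1,2,0],[0.1,-0.1,4,0],[0.1,-0.1,5,0],[0.1,-0.1,5.3,0],[0.1,-0.1,5.3,0],[0.1,-0.1,5.3,0]]]'| sed -n '2p;4p'
python3 -m inch '[[[0,0,0.1,0],[0,0,0.2,0],[0,0,0.2,0],[0,0,0.2,0]]]'| sed -n '2p;4p'
python3 -m inch '[[[0,0,0.05,0],[0,0,0.1,0],[0,0,0.1,0],[0,0,0.1,0]]]'| sed -n '2p;4p'
```

```text
eef_pos: [437.6, -43.0, 75.4]
force: [-0.2, 0.2, -2.0]
eef_pos: [436.8, -42.9, 73.6]
force: [-0.1, -0.4, -1.8]
eef_pos: [436.5, -42.8, 72.3]
force: [-0.3, -1.0, -2.5]
```

```bash
python3 -m inch '[[[0,0,0.1,0],[0,0,0.1,0],[0,0,0.1,0]]]'| sed -n '2p;4p'
python3 -m inch '[[[0,0,0,0],[0,0,0,0],[0,0,0,0],[0,0,0,0],[0,0,0,0],[0,0,0,0],[0,0,0,0],[0,0,0,0]]]' 8.5| sed -n '2p;4,5p'
python3 -m inch '[[[0,0,-2,0],[0,0,-5,0],[0,0,-9,0],[0,0,-13,0],[0,0,-16,0],[0,0,-16,0],[0,0,-16,0]]]'| sed -n '2p;4p'
python3 - <<'E'
from h import *
s=st();im=get_image("wrist");cv2.imwrite("pics/w8.png",im)
print(toolrows([486,300.5,228],90))
c=get_image("scene");cv2.imwrite("pics/v8.png",np.hstack([cv2.resize(im,(480,360)),cv2.resize(c[190:330,250:375],(320,360),interpolation=2)]))
E
```

```text
eef_pos: [436.4, -42.8, 72.2]
force: [-2.6, -0.1, 10.2]
eef_pos: [436.5, -42.8, 71.2]
force: [-0.3, -0.6, -0.2]
width: 84.9
eef_pos: [437.6, -42.9, 233.0]
force: [-0.6, -0.4, 0.2]
t44.8 [437.6 -42.9 233. ] [-3.141  0.004  3.135] F [-0.6 -0.4  0.2] w85.0
(array([-4.75, 34.37,  0.36]), np.float64(89.6))
```

View pics/v8.png

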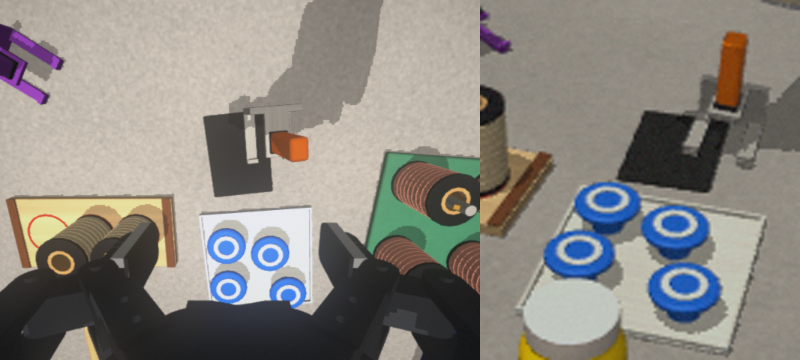

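All four caps lie in the tray. The puller has been knocked about 4 cm towards +y and stands half off the pad, with its handle top at wrist crop (297,148). I'll locate it and regrip.

```bash
python3 - <<'E'
from h import *
im=cv2.imread("pics/w8.png");cp=P("wrist")
H,S,V=cv2.split(cv2.cvtColor(im,cv2.COLOR_BGR2HSV))
m=((H<25)&(S>150)).astype(np.uint8);m[:140]=0;m[240:]=0;m[:,:330]=0;m[:,430:]=0
ys,xs=np.nonzero(m);print(xs.min(),xs.max(),ys.min(),ys.max())
for r in range(ys.min(),ys.max()+1,3):
    x=xs[ys==r];print(r,x.min(),x.max(),V[r,x].astype(int)[::4])
c=lambda p,z:back("wrist",p,z,cp)[0,:2].round(1)
print("web L,R z50",c((244*4/3,107*4/3),50),c((303*4/3,104*4/3),50),"left tine tip",c((250*4/3,163*4/3),12))
E
```

```text
362 410 176 215
176 374 379 [115 117]
179 363 389 [122 125 125 125 126 124 125]
182 362 403 [114 120 124 127 127 126 126 126 128 128 140]
185 362 409 [119 118 120 122 124 127 133 182 196 199 204 204]
188 362 410 [133 119 120 120 120 122 155 208 216 217 217 216 190]
191 362 410 [137 129 119 119 121 122 162 211 219 219 218 216 191]
194 362 410 [133 147 120 120 122 122 160 211 220 218 218 217 193]
197 362 410 [134 154 130 120 122 123 158 210 219 218 218 216 191]
200 363 410 [143 154 134 120 121 122 180 215 218 218 217 216]
203 365 410 [133 156 152 122 123 155 209 219 218 217 216 192]
206 372 410 [153 123 123 153 209 218 217 217 216 192]
209 378 410 [130 131 202 218 217 217 217 205]
212 386 408 [141 202 211 205 198 193]
215 391 391 [171]
web L,R z50 [369.1 -36. ] [366.2  31.6] left tine tip [442.2 -27.1]
```

```bash
python3 - <<'E'
from h import *
cp=P("wrist");c=lambda p,z:back("wrist",p,z,cp)[0,:2].round(1)
print("top",c((398,198.5),116),"top L",c((386,199),116),"base L",c((362,192),53),c((362,182),53),c((362,200),53))
print(toolrows([415,2,233],180))
E
```

```text
top [408.   14.5] top L [408.3   5.9] base L [411.4  -3.7] [402.6  -3.9] [418.5  -3.5]
(array([ 2.1 ,  4.47, -0.22]), np.float64(-0.3))
```

```bash
python3 -m inch '[[[2.9,5.3,0,0],[2.9,5.3,2,0],[2.9,5.3,6,0],[2.9,5.3,9,0],[2.9,5.3,12,0],[2.9,5.3,14.5,0],[2.9,5.3,15.8,0],[2.9,5.3,15.8,0]]]'| sed -n '2p;4p'
python3 -m inch '[[[0,0,0,0],[0,0,0,0],[0,0,0,0],[0,0,0,0],[0,0,0,0],[0,0,0,0],[0,0,0,0],[0,0,0,0]]]' 0| sed -n '2p;4,5p'
python3 -m inch '[[[0,0,-1,0],[0,0,-3,0],[0,0,-6,0],[0,0,-6,0],[0,0,-6,0]]]'| sed -n '2p;4,6p'
python3 - <<'E'
from h import *
s=st();im=get_image("wrist");cv2.imwrite("pics/w9.png",im)
H,S,V=cv2.split(cv2.cvtColor(im,cv2.COLOR_BGR2HSV));g=cv2.GaussianBlur(V,(3,3),0).astype(int)
m=(H<20)&(S>170)
y=np.nonzero(m[:,318])[0];y=y[y>200];print("handle rows",y.min(),y.max())
for r in(300,330,360,375):
    x=np.nonzero(m[r])[0];x=x[(x>250)&(x<390)];print(r,x.min() if len(x) else None,x.max() if len(x) else None)
for r in range(170,210,4):
    print(r,225+np.nonzero(np.abs(np.diff(g[r,225:285]))>12)[0],360+np.nonzero(np.abs(np.diff(g[r,360:410]))>12)[0])
for c in(270,300,340,370):dg=np.diff(g[150:225,c]);print("rows",c,[(150+int(i),int(dg[i])) for i in np.nonzero(abs(dg)>12)[0]])
print(toolrows([438,-43,130],180))
E
```

```text
eef_pos: [403.5, 10.0, 69.7]
force: [-0.6, -0.0, 0.8]
eef_pos: [408.2, 10.3, 74.1]
force: [-0.6, -0.4, 7.3]
width: 19.4
eef_pos: [409.1, 10.4, 134.6]
force: [-0.2, -0.6, -2.9]
width: 19.4
gripper_force: 59.1
t46.7 [409.1  10.4 134.6] [3.141 0.004 3.135] F [-0.2 -0.6 -2.9] w19.4
handle rows 275 404
300 296 339
330 290 345
360 287 348
375 288 348
170 [] []
174 [] []
178 [] []
182 [] []
186 [] []
190 [255 256] []
194 [] []
198 [] [374 375]
202 [] [378 379]
206 [] [383]
rows 270 [(187, -22), (188, -55), (189, -47), (190, -14), (206, 32), (207, 52), (208, 34), (214, -27), (215, -22)]
rows 300 [(152, -13), (153, -24), (154, -16), (194, -25), (195, -16), (206, 15), (207, 27), (208, 19)]
rows 340 [(151, -22), (152, -14), (193, -13), (194, -26), (195, -16), (206, 13), (207, 27), (208, 22)]
rows 370 [(194, -22), (195, -17), (207, 25), (208, 21), (222, -13)]
(array([-3.02, -5.32,  0.37]), np.float64(-0.4))
```

```bash
python3 -m inch '[[[-2.3,-4,0,0],[-2.3,-5.3,0,0],[-2.3,-5.3,2,0],[-2.3,-5.3,4,0],[-2.3,-5.3,5.5,0],[-2.3,-5.3,5.5,0],[-2.3,-5.3,5.5,0],[-2.3,-5.3,5.5,0]]]'| sed -n '2p;4p'
for i in 1 2 3; do python3 -m inch '[[[0,0,0.1,0],[0,0,0.2,0],[0,0,0.2,0],[0,0,0.2,0]]]' | sed -n '2p;4p'; done
```

```text
eef_pos: [430.2, -42.6, 78.1]
force: [0.0, -0.3, -2.5]
eef_pos: [430.7, -42.8, 76.6]
force: [0.5, 1.1, -3.3]
eef_pos: [430.5, -42.8, 74.3]
force: [0.2, -0.4, -1.5]
eef_pos: [430.5, -42.8, 74.1]
force: [-5.0, 0.8, 25.3]
```

```bash
python3 -m inch '[[[0,0,-0.1,0],[0,0,-0.15,0],[0,0,-0.15,0],[0,0,-0.15,0]]]' | sed -n '2p;4p'
python3 -m inch '[[[0,0,0,0],[0,0,0,0],[0,0,0,0],[0,0,0,0],[0,0,0,0],[0,0,0,0],[0,0,0,0],[0,0,0,0]]]' 8.5| sed -n '2p;4,5p'
python3 -m inch '[[[0,0,-2,0],[0,0,-5,0],[0,0,-9,0],[0,0,-13,0],[0,0,-16,0],[0,0,-16,0],[0,0,-16,0]]]'| sed -n '2p;4p'
cat >> h.py <<'E'
def puller():
    im=get_image("wrist");cp=P("wrist");H,S,V=cv2.split(cv2.cvtColor(im,cv2.COLOR_BGR2HSV))
    m=((H<25)&(S>150)&(V>190)).astype(np.uint8)
    q=max(cv2.findContours(m,0,2)[0],key=cv2.contourArea);x,y,a,b=cv2.boundingRect(q)
    print("handle top",(x,y,a,b),back("wrist",[(x+a/2,y+b/2)],119,cp)[0].round(1)); return im
E
python3 - <<'E'
from h import *
s=st();im=puller();cv2.imwrite("pics/w10.png",im)
print(toolrows([484.5,300.5,233],90))
E
```

```text
eef_pos: [430.7, -42.8, 74.2]
force: [-1.4, 0.8, 8.5]
eef_pos: [430.5, -42.8, 73.8]
force: [-1.3, -0.5, 0.8]
width: 85.5
eef_pos: [431.6, -42.9, 235.5]
force: [-0.1, 0.2, -0.9]
t50.0 [431.6 -42.9 235.5] [-3.141  0.004  3.135] F [-0.1  0.2 -0.9] w85.1
handle top (306, 225, 25, 29) [432.9 -42.5 119. ]
(array([-5.19, 34.37,  0.11]), np.float64(89.6))
```

Puller is back at (433,-42.5), near the pad's middle. For the spools, which sit loose on their pins, I'll centre each by squeezing along y, then turn 90° and grip along x.

```bash
python3 -m inch '[[[-5.2,34.4,0,0],[-5.2,34.4,0,0],[-5.2,34.4,0,0],[-5.2,34.4,0,0],[-5.2,34.4,0,0],[-5.2,34.4,0,0],[-5.2,34.4,0,0],[-5.2,34.4,0,0]]]' | sed -n '2p;4p'
python3 -m inch '[[[0,1.5,0,0],[0,1.5,0,0],[0,1.5,4,0],[0,1.5,8,0],[0,1.5,10,0],[0,1.5,10,0],[0,1.5,10,0]]]' | sed -n '2p;4p'
python3 - <<'E'
from h import *
st();print(toolrows([483.3,300.8,50],180))
E
```

```text
eef_pos: [481.2, 287.9, 231.6]
force: [0.8, -0.1, 0.7]
eef_pos: [481.4, 299.4, 132.2]
force: [-0.4, -0.0, 0.1]
t51.3 [481.4 299.4 132.2] [-3.138 -0.004  3.134] F [-0.4 -0.   0.1] w84.9
(array([-0.22,  0.16,  8.22]), np.float64(-0.4))
```

```bash
python3 -m inch '[[[-0.2,0.15,0,0],[-0.2,0.15,2.5,0],[-0.2,0.15,5,0],[-0.2,0.15,7.2,0],[-0.2,0.15,8.2,0],[-0.2,0.15,8.2,0],[-0.2,0.15,8.2,0]]]' | sed -n '2p;4p'
python3 -m inch '[[[0,0,0,0],[0,0,0,0],[0,0,0,0],[0,0,0,0],[0,0,0,0],[0,0,0,0]]]' 0 | sed -n '2p;4,6p'
python3 -m inch '[[[0,0,0,0],[0,0,0,0],[0,0,0,0],[0,0,0,0]]]' 8.5 | sed -n '2p;4,5p'
python3 -m inch '[[[0,0,0,45],[0,0,0,45],[0,0,0,45],[0,0,0,45],[0,0,0,45],[0,0,0,45],[0,0,0,45]]]' | sed -n '2p;4p'
python3 -m inch '[[[0,0,0,45],[0,0,0,45],[0,0,0,45],[0,0,0,45],[0,0,0,45],[0,0,0,45],[0,0,0,45],[0,0,0,45]]]' | sed -n '2,4p'
python3 -m inch '[[[0,0,0,0],[0,0,0,0],[0,0,0,0],[0,0,0,0],[0,0,0,0],[0,0,0,0]]]' 0 | sed -n '2p;4,6p'
```

```text
eef_pos: [485.3, 303.4, 52.9]
force: [-0.6, -0.8, 0.2]
eef_pos: [485.7, 303.9, 53.7]
force: [-0.1, 0.4, 6.2]
width: 59.7
gripper_force: 65.4
eef_pos: [484.4, 302.9, 51.9]
force: [-0.4, 0.1, 0.2]
width: 85.1
eef_pos: [484.3, 303.1, 51.7]
force: [-1.0, 0.2, 0.0]
eef_pos: [484.2, 303.0, 51.6]
tool_rot: [-3.141, 0.001, 1.567]
force: [-0.2, -0.0, -0.4]
eef_pos: [485.0, 303.1, 52.5]
force: [-1.1, -0.8, 4.9]
width: 61.6
gripper_force: 65.0
```

```bash
python3 -m inch '[[[0,0,-1,0],[0,0,-3,0],[0,0,-5,0],[0,0,-7,0],[0,0,-9,0],[0,0,-11,0],[0,0,-13,0],[0,0,-13,0]]]' | sed -n '2p;4,6p'
python3 -m inch '[[[-1,0.1,0,0],[-3,0.3,0,0],[-6,0.6,0,0],[-9.5,1,0,0],[-13,1.4,0,0],[-16.5,1.7,0,0],[-20,2.1,0,0],[-23.5,2.5,0,0]]]' | sed -n '2p;4p'
python3 -m inch '[[[-3.5,0.4,0,0],[-7,0.7,0,0],[-10.5,1.1,0,0],[-14,1.5,0,0],[-17.5,1.8,0,0],[-21,2.2,0,0],[-24,2.5,0,0],[-26,2.7,0,0]]]' | sed -n '2p;4p'
python3 - <<'E'
from h import *
s=st();print(toolrows([550.7,-322.5,182],90));im=get_image("wrist");cv2.imwrite("pics/w11.png",im);np.savez("w11.npz",**dict(zip("KRt",P("wrist"))))
E
```

```text
eef_pos: [486.5, 303.7, 185.7]
force: [0.6, -0.1, -1.5]
width: 61.4
gripper_force: 66.4
eef_pos: [506.3, 65.2, 180.4]
force: [1.4, 0.1, -1.8]
eef_pos: [531.2, -197.1, 180.4]
force: [0.0, -0.2, -1.9]
t56.5 [ 531.2 -197.1  180.4] [-3.139e+00  2.000e-03  1.561e+00] F [ 0.  -0.2 -1.9] w61.6
(array([-12.52,   2.07,  -0.14]), np.float64(-0.6))
```

```bash
python3 - <<'E'
from h import *
im=cv2.imread("pics/top0.png")
big=cv2.cvtColor(im,cv2.COLOR_BGR2HSV).astype(int)
from scipy.optimize import least_squares
g=cv2.GaussianBlur(cv2.cvtColor(im,cv2.COLOR_BGR2GRAY),(0,0),1).astype(np.float32)
def samp(p): 
    p=p.astype(np.float32); return cv2.remap(g,p[:,0].reshape(-1,1),p[:,1].reshape(-1,1),1).ravel()
th=np.linspace(0,2*np.pi,72,endpoint=False);u=np.c_[np.cos(th),np.sin(th),0*th]
for n,(x,y) in dict(b1=(550,-193),b2=(551,-257)).items():
    best=[]
    for dx in np.arange(-6,6.1,.5):
        for dy in np.arange(-6,6.1,.5):
            C=np.array([x+dx,y+dy,88.])
            s=sum(samp(proj("top",C+u*r)).mean() for r in(13,14,15))/3-.5*sum(samp(proj("top",C+u*r)).mean() for r in(20,23,26))/3-.5*sum(samp(proj("top",C+u*r)).mean() for r in(4,8))/2
            best.append((s,x+dx,y+dy))
    print(n,sorted(best)[-3:])
E
python3 -m inch '[[[-4,0.4,0,0],[-8,0.9,0,0],[-11,1.2,0,0],[-13,1.4,0,0],[-13,1.4,0,0],[-13,1.4,0,0]]]' | sed -n '2p;4p'
python3 -c "
from h import *
st();print(toolrows([550.7,-322.5,60],90))"
```

```text
eef_pos: [544.4, -323.6, 180.0]
force: [-0.7, 0.7, -2.1]
t57.0 [ 544.4 -323.6  180. ] [-3.138e+00 -1.000e-03  1.562e+00] F [-0.7  0.7 -2.1] w61.4
(array([ 0.1 ,  0.67, 12.  ]), np.float64(-0.5))Traceback (most recent call last):
  File "<stdin>", line 14, in <module>
  File "<stdin>", line 14, in <genexpr>
  File "h.py", line 6, in proj
    K,R,t=P(n); x=(K@(R@np.atleast_2d(X).T+t[:,None])).T; return x[:,:2]/x[:,2:]
          ~^^^
  File "h.py", line 4, in P
    p=camera_params(n); R,_=cv2.Rodrigues(np.array(p["rvec"],float)); return p["mtx"],R,np.array(p["tvec"],float).ravel()
ValueError: time passes only in moves, steps and waits
```

```bash
python3 - <<'E'
from h import *
im=cv2.imread("pics/top0.png");K,R,t=P("top")
rv=cv2.Rodrigues(R)[0]
pr=lambda X:cv2.projectPoints(X,rv,t,K,None)[0][:,0]
g=cv2.GaussianBlur(cv2.cvtColor(im,cv2.COLOR_BGR2GRAY),(0,0),.8).astype(np.float32)
samp=lambda X:cv2.remap(g,*[q.reshape(-1,1).astype(np.float32) for q in pr(X).T],1).mean()
th=np.linspace(0,2*np.pi,48,endpoint=False);u=np.c_[np.cos(th),np.sin(th),0*th]
for n,(x,y) in dict(b1=(550,-193),b2=(551,-257)).items():
    best=[]
    for dx in np.arange(-6,6.1,1):
        for dy in np.arange(-6,6.1,1):
            C=np.array([x+dx,y+dy,88.])
            s=np.mean([samp(C+u*r) for r in(13,14,15)])-.5*np.mean([samp(C+u*r) for r in(20,23,26)])-.5*samp(C+u*6)
            best.append((round(float(s),1),x+dx,y+dy))
    print(n,sorted(best)[-4:])
E
```

```text
b1 [(44.8, np.float64(551.0), np.float64(-194.0)), (45.2, np.float64(551.0), np.float64(-193.0)), (45.5, np.float64(550.0), np.float64(-194.0)), (45.9, np.float64(550.0), np.float64(-193.0))]
b2 [(46.4, np.float64(550.0), np.float64(-258.0)), (46.6, np.float64(550.0), np.float64(-259.0)), (46.8, np.float64(551.0), np.float64(-258.0)), (47.1, np.float64(551.0), np.float64(-259.0))]
```

```bash
python3 -m inch '[[[0,0.6,0,0],[0,0.6,3,0],[0,0.6,6,0],[0,0.6,9,0],[0,0.6,11,0],[0,0.6,12,0],[0,0.6,12,0],[0,0.6,12,0]]]' | sed -n '2p;4p'
python3 -m inch '[[[0,0,0.3,0],[0,0,0.6,0],[0,0,0.6,0],[0,0,0.6,0]]]' | sed -n '2p;4p'
```

```text
eef_pos: [553.2, -321.5, 61.9]
force: [-0.2, -0.4, -1.4]
eef_pos: [553.0, -322.5, 56.5]
force: [-0.2, 0.3, -0.4]
```

```bash
python3 -m inch '[[[-0.15,-0.2,0.2,0],[-0.15,-0.2,0.4,0],[-0.15,-0.2,0.5,0],[-0.15,-0.2,0.5,0]]]' | sed -n '2p;4p'
python3 -m inch '[[[0,0,0.1,0],[0,0,0.15,0],[0,0,0.15,0]]]' | sed -n '2p;4p'
python3 -m inch '[[[0,0,0.1,0],[0,0,0.15,0],[0,0,0.15,0]]]' | sed -n '2p;4p'
```

```text
eef_pos: [550.3, -323.9, 50.5]
force: [0.4, 1.5, -1.5]
eef_pos: [550.7, -324.0, 49.6]
force: [-0.2, -0.2, 1.7]
eef_pos: [550.7, -324.0, 49.5]
force: [-3.1, 2.5, 10.9]
```

```bash
python3 -m inch '[[[0,0,0,0],[0,0,0,0],[0,0,0,0],[0,0,0,0],[0,0,0,0]]]' 8.5 | sed -n '4,5p'
python3 -m inch '[[[0,0,-2,0],[0,0,-5,0],[0,0,-9,0],[0,0,-12,0],[0,0,-14,0],[0,0,-14,0]]]' | sed -n '2p;4p'
python3 -m inch '[[[33,-4.9,0,-55],[33,-4.9,0,-55],[33,-4.9,0,-55],[33,-4.9,0,-55],[33,-4.9,0,-55],[33,-4.9,0,-55],[33,-4.9,0,-55],[33,-4.9,0,-55]]]' | sed -n '2p;4p'
python3 -c "
from h import *
st();print(toolrows([474.3,191.5,188],180))"
```

```text
force: [-0.2, -0.2, 0.6]
width: 85.4
eef_pos: [553.2, -326.0, 192.9]
force: [0.7, -0.7, 0.4]
eef_pos: [502.7, 7.9, 187.3]
force: [1.1, -0.1, 0.3]
t60.4 [502.7   7.9 187.3] [-3.141e+00 -1.000e-03  2.530e+00] F [ 1.1 -0.1  0.3] w84.9
(array([12.86, 13.41, -0.07]), np.float64(-35.0))
```

```bash
python3 -m inch '[[[12.9,13.4,0,-35],[12.9,13.4,0,-35],[12.9,13.4,0,-35],[12.9,13.4,0,-35],[12.9,13.4,0,-35],[12.9,13.4,0,-35],[12.9,13.4,0,-35],[12.9,13.4,0,-35]]]' | sed -n '2p;4p'
python3 -m inch '[[[0,0,0,0],[0,0,3,0],[0,0,5,0],[0,0,5,0],[0,0,5,0]]]' | sed -n '2p;4p'
python3 -c "
from h import *
st();print(toolrows([474.3,191.5,51.5],180))"
```

```text
eef_pos: [475.8, 188.6, 187.2]
force: [0.3, -0.0, -0.7]
eef_pos: [475.7, 188.4, 137.2]
force: [0.7, 0.4, 0.1]
t61.5 [475.7 188.4 137.2] [-3.140e+00 -2.000e-03  3.133e+00] F [0.7 0.4 0.1] w84.9
(array([0.12, 0.32, 8.57]), np.float64(-0.5))
```

```bash
python3 -m inch '[[[0.1,0.1,0,0],[0.1,0.1,2.5,0],[0.1,0.1,5,0],[0.1,0.1,7.4,0],[0.1,0.1,8.5,0],[0.1,0.1,8.5,0],[0.1,0.1,8.5,0],[0.1,0.1,8.5,0]]]' | sed -n '2p;4p'
```

```text
eef_pos: [476.1, 191.5, 54.2]
force: [-0.4, 0.2, 0.5]
```

```bash
python3 -m inch '[[[0.1,0,0,0],[0.1,0,0,0],[0.1,0,0,0],[0.1,0,0,0],[0.1,0,0,0],[0.1,0,0,0]]]' 0 | sed -n '2p;4,6p'
python3 -m inch '[[[0,0,0,0],[0,0,0,0],[0,0,0,0],[0,0,0,0]]]' 8.5 | sed -n '2p;4,5p'
python3 -m inch '[[[0,0,0,45],[0,0,0,45],[0,0,0,45],[0,0,0,45],[0,0,0,45],[0,0,0,45],[0,0,0,45]]]' | sed -n '2p;4p'
python3 -m inch '[[[0,0,0,45],[0,0,0,45],[0,0,0,45],[0,0,0,45],[0,0,0,45],[0,0,0,45],[0,0,0,45],[0,0,0,45]]]' | sed -n '2,4p'
python3 -m inch '[[[0,0,0,0],[0,0,0,0],[0,0,0,0],[0,0,0,0],[0,0,0,0],[0,0,0,0]]]' 0 | sed -n '2p;4,6p'
python3 -m inch '[[[0,0,-1,0],[0,0,-3,0],[0,0,-5,0],[0,0,-7,0],[0,0,-9,0],[0,0,-11,0],[0,0,-13.5,0],[0,0,-13.5,0]]]' | sed -n '2p;4,6p'
python3 -m inch '[[[-1,0.15,0,0],[-3,0.5,0,0],[-6,1,0,0],[-9.5,1.6,0,0],[-13,2.2,0,0],[-16.5,2.8,0,0],[-20,3.4,0,0],[-23.5,4,0,0]]]' | sed -n '2p;4p'
python3 -c "
from h import *
st();print(toolrows([550.5,-226,186],90))"
```

```text
eef_pos: [474.9, 192.0, 54.3]
force: [-1.5, 0.8, 7.8]
width: 60.1
gripper_force: 64.0
eef_pos: [474.0, 190.8, 52.8]
force: [-0.2, -0.5, 0.2]
width: 85.0
eef_pos: [473.9, 191.0, 52.7]
force: [-0.3, 0.7, 0.0]
eef_pos: [473.8, 191.0, 52.6]
tool_rot: [-3.141, 0.0, 1.567]
force: [-0.2, 0.3, 0.3]
eef_pos: [473.9, 191.0, 53.3]
force: [-1.6, -0.7, 5.9]
width: 61.9
gripper_force: 64.3
eef_pos: [476.5, 191.3, 192.0]
force: [0.4, -0.8, -0.8]
width: 61.3
gripper_force: 67.0
eef_pos: [511.1, -46.7, 186.5]
force: [0.9, 0.7, -2.6]
t66.1 [511.1 -46.7 186.5] [-3.139  0.     1.565] F [ 0.9  0.7 -2.6] w61.7
(array([-17.9 ,   4.05,   0.04]), np.float64(-0.3))
```

```bash
python3 -m inch '[[[-3.5,0.8,0,0],[-7,1.6,0,0],[-10.5,2.4,0,0],[-13.5,3,0,0],[-16,3.6,0,0],[-17.5,3.8,0,0],[-17.9,3.8,0,0],[-17.9,3.8,0,0]]]' | sed -n '2p;4p'
python3 -m inch '[[[0,0,1,0],[0,0,3,0],[0,0,4.5,0],[0,0,5,0],[0,0,5,0],[0,0,5,0]]]' | sed -n '2p;4p'
python3 -c "
from h import *
st();print(toolrows([550.5,-226,128],90))"
```

```text
eef_pos: [547.6, -225.1, 186.5]
force: [-1.3, 0.2, -2.2]
eef_pos: [549.5, -222.3, 137.6]
force: [0.6, 0.5, -1.4]
t67.2 [ 549.5 -222.3  137.6] [-3.141e+00 -1.000e-03  1.566e+00] F [ 0.6  0.5 -1.4] w61.8
(array([-0.37,  0.1 ,  0.96]), np.float64(-0.3))
```

```bash
python3 -m inch '[[[-0.3,0.1,0.3,0],[-0.3,0.1,0.6,0],[-0.3,0.1,0.8,0],[-0.3,0.1,0.8,0],[-0.3,0.1,0.8,0]]]' | sed -n '2p;4p'
python3 -m inch '[[[0,0,0.1,0],[0,0,0.2,0],[0,0,0.2,0]]]' | sed -n '2p;4p'
python3 -m inch '[[[0,0,0.1,0],[0,0,0.15,0],[0,0,0.15,0]]]' | sed -n '2p;4p'
```

```text
eef_pos: [550.5, -226.5, 129.9]
force: [-0.0, 0.2, -2.1]
eef_pos: [550.4, -226.4, 127.6]
force: [1.0, 0.7, -2.6]
eef_pos: [550.5, -226.5, 126.4]
force: [0.4, 0.7, -0.2]
```

```bash
python3 -m inch '[[[0,0,0.05,0],[0,0,0.08,0],[0,0,0.08,0]]]' | sed -n '2p;4p'
python3 -m inch '[[[0,0,0,0],[0,0,0,0],[0,0,0,0],[0,0,0,0],[0,0,0,0]]]' 8.5 | sed -n '4,5p'
python3 -m inch '[[[0,0,-1,0],[0,0,-3,0],[0,0,-6,0],[0,0,-9,0],[0,0,-9,0],[0,0,-9,0]]]' | sed -n '2p;4p'
python3 -m inch '[[[33,2.7,0,-55],[33,2.7,0,-55],[33,2.7,0,-55],[33,2.7,0,-55],[33,2.7,0,-55],[33,2.7,0,-55],[33,2.7,0,-55],[33,2.7,0,-55]]]' | sed -n '2p;4p'
python3 -c "
from h import *
st();print(toolrows([593,292.8,190],180))"
```

```text
eef_pos: [550.5, -226.5, 126.4]
force: [-2.5, 0.8, 5.2]
force: [-0.3, -0.4, -0.1]
width: 84.7
eef_pos: [551.6, -227.1, 217.9]
force: [-0.4, -0.4, -1.1]
eef_pos: [578.4, 105.9, 214.6]
force: [-0.2, 0.2, -0.3]
t70.0 [578.4 105.9 214.6] [-3.141e+00 -2.000e-03  2.531e+00] F [-0.2  0.2 -0.3] w85.0
(array([ 9.51, 16.15,  2.47]), np.float64(-35.0))
```

```bash
python3 -m inch '[[[9.5,16.1,0,-35],[9.5,16.1,0,-35],[9.5,16.1,0,-35],[9.5,16.1,0,-35],[9.5,16.1,1.5,-35],[9.5,16.1,4,-35],[9.5,16.1,7.5,-35],[9.5,16.1,7.5,-35]]]' | sed -n '2p;4p'
python3 -m inch '[[[0,0,0,0],[0,0,0,0],[0,0,0,0]]]' | sed -n '2p;4p'
python3 -c "
from h import *
st();print(toolrows([593,292.8,52],180))"
```

```text
eef_pos: [589.7, 287.8, 132.9]
force: [-1.6, -0.6, -0.6]
eef_pos: [596.5, 289.8, 142.5]
force: [-0.4, -0.7, 0.6]
t70.9 [596.5 289.8 142.5] [3.140e+00 3.000e-03 3.135e+00] F [-0.4 -0.7  0.6] w84.9
(array([0.38, 0.29, 9.05]), np.float64(-0.4))
```

```bash
python3 -m inch '[[[0.3,0.2,0,0],[0.3,0.2,0.5,0],[0.3,0.2,3,0],[0.3,0.2,6,0],[0.3,0.2,8,0],[0.3,0.2,8.9,0],[0.3,0.2,8.9,0],[0.3,0.2,8.9,0]]]' | sed -n '2p;4p'
```

```text
eef_pos: [592.5, 292.0, 52.0]
force: [-0.2, -0.7, 0.3]
```

```bash
python3 -m inch '[[[0,0,0,0],[0,0,0,0],[0,0,0,0],[0,0,0,0],[0,0,0,0],[0,0,0,0]]]' 0 | sed -n '2p;4,6p'
python3 -m inch '[[[0,0,0,0],[0,0,0,0],[0,0,0,0],[0,0,0,0]]]' 8.5 | sed -n '2p;4,5p'
python3 -m inch '[[[0,0,0,45],[0,0,0,45],[0,0,0,45],[0,0,0,45],[0,0,0,45],[0,0,0,45],[0,0,0,45]]]' | sed -n '2p;4p'
python3 -m inch '[[[0,0,0,45.5],[0,0,0,45.5],[0,0,0,45.5],[0,0,0,45.5],[0,0,0,45.5],[0,0,0,45.5],[0,0,0,45.5],[0,0,0,45.5]]]' | sed -n '2,4p'
python3 -m inch '[[[0,0,0,0],[0,0,0,0],[0,0,0,0],[0,0,0,0],[0,0,0,0],[0,0,0,0]]]' 0 | sed -n '2p;4,6p'
python3 -m inch '[[[0,0,-1,0],[0,0,-4,0],[0,0,-7,0],[0,0,-10,0],[0,0,-13,0],[0,0,-16,0],[0,0,-19,0],[0,0,-19,0]]]' | sed -n '2p;4,6p'
python3 -m inch '[[[-1,-0.1,0,0],[-3,-0.2,0,0],[-6,-0.4,0,0],[-9.5,-0.7,0,0],[-13,-0.9,0,0],[-16.5,-1.2,0,0],[-20,-1.4,0,0],[-23.5,-1.7,0,0]]]' | sed -n '2p;4p'
python3 -m inch '[[[-3.5,-0.3,0,0],[-7,-0.5,0,0],[-10.5,-0.8,0,0],[-14,-1,0,0],[-17.5,-1.3,0,0],[-21,-1.5,0,0],[-24,-1.7,0,0],[-26,-1.8,0,0]]]' | sed -n '2p;4p'
python3 -c "
from h import *
st();print(toolrows([550.8,-291.5,200],90))"
```

```text
eef_pos: [593.9, 293.2, 54.1]
force: [0.9, 1.6, 5.2]
width: 60.5
gripper_force: 64.8
eef_pos: [592.1, 291.5, 51.6]
force: [0.2, -0.5, 0.2]
width: 84.7
eef_pos: [591.9, 291.7, 51.3]
force: [0.8, 1.1, 0.3]
eef_pos: [591.8, 291.8, 51.2]
tool_rot: [-3.141, 0.001, 1.555]
force: [0.5, 0.2, 0.5]
eef_pos: [592.5, 291.7, 52.0]
force: [-0.4, 0.1, 4.9]
width: 61.1
gripper_force: 65.6
eef_pos: [595.4, 292.1, 248.2]
force: [1.0, -0.2, -1.4]
width: 60.1
gripper_force: 91.5
eef_pos: [569.4, 54.6, 239.7]
force: [0.4, 0.7, -1.4]
eef_pos: [546.5, -207.0, 239.9]
force: [-0.0, -0.2, -2.0]
t76.2 [ 546.5 -207.   239.9] [-3.137e+00  1.000e-03  1.551e+00] F [-0.  -0.2 -2. ] w60.3
(array([-8.44,  0.61,  4.  ]), np.float64(-1.1))
```

```bash
python3 -m inch '[[[-3,0.1,0,-1],[-6,0.2,0,-1],[-8,0.3,0,-1],[-8.9,0.3,0,-1],[-8.9,0.3,0,-1],[-8.9,0.3,0,-1]]]' | sed -n '2p;4p'
python3 -m inch '[[[0,0,1,0],[0,0,3,0],[0,0,4.5,0],[0,0,5,0],[0,0,5,0],[0,0,5,0]]]' | sed -n '2p;4p'
python3 -c "
from h import *
st();print(toolrows([550.8,-291.8,126],90))"
```

```text
eef_pos: [550.5, -290.6, 240.2]
force: [0.1, 0.0, -2.2]
eef_pos: [551.8, -290.7, 191.4]
force: [-0.4, -0.3, -1.7]
t77.2 [ 551.8 -290.7  191.4] [-3.141e+00 -1.000e-03  1.575e+00] F [-0.4 -0.3 -1.7] w60.7
(array([-0.11, -0.1 ,  6.54]), np.float64(0.2))
```

```bash
python3 -m inch '[[[-0.15,-0.1,0.3,0],[-0.15,-0.1,1.5,0],[-0.15,-0.1,3,0],[-0.15,-0.1,4.5,0],[-0.15,-0.1,5.6,0],[-0.15,-0.1,6,0],[-0.15,-0.1,6,0],[-0.15,-0.1,6,0]]]' | sed -n '2p;4p'
python3 -m inch '[[[0,0,0.1,0],[0,0,0.2,0],[0,0,0.2,0]]]' | sed -n '2p;4p'
python3 -m inch '[[[0,0,0.1,0],[0,0,0.2,0],[0,0,0.2,0]]]' | sed -n '2p;4p'
```

```text
eef_pos: [550.7, -293.6, 131.7]
force: [0.2, 1.0, -2.4]
eef_pos: [550.8, -293.4, 129.9]
force: [-0.5, 0.2, -1.4]
eef_pos: [550.7, -293.4, 127.6]
force: [0.6, -0.7, -1.2]
```

```bash
python3 -m inch '[[[0.1,0,0,0],[0.1,0,0.1,0],[0.1,0,0.1,0],[0.1,0,0.1,0]]]' | sed -n '2p;4p'
python3 -m inch '[[[0,0,0.1,0],[0,0,0.15,0],[0,0,0.15,0]]]' | sed -n '2p;4p'
python3 -m inch '[[[0,0,0.1,0],[0,0,0.1,0],[0,0,0.1,0]]]' | sed -n '2p;4p'
```

```text
eef_pos: [550.6, -292.9, 127.4]
force: [-1.6, 0.0, 5.2]
eef_pos: [550.7, -293.3, 127.2]
force: [-3.0, 0.7, 13.6]
eef_pos: [550.7, -293.4, 127.1]
force: [-3.5, 2.0, 20.9]
```

```bash
python3 -m inch '[[[0,0,-0.1,0],[0,0,-0.25,0],[0,0,-0.25,0]]]' | sed -n '2p;4p'
python3 -m inch '[[[0,0,0,0],[0,0,0,0],[0,0,0,0],[0,0,0,0],[0,0,0,0]]]' 8.5 | sed -n '4,5p'
python3 -m inch '[[[0,0,-1,0],[0,0,-3,0],[0,0,-6,0],[0,0,-9,0],[0,0,-9,0],[0,0,-9,0]]]' | sed -n '2p;4p'
python3 -m inch '[[[33,2.3,0,-55],[33,2.3,0,-55],[33,2.3,0,-55],[33,2.3,0,-55],[33,2.3,0,-55],[33,2.3,0,-55],[33,2.3,0,-55],[33,2.3,0,-55]]]' | sed -n '2p;4p'
python3 -c "
from h import *
st();print(toolrows([583.5,183.3,190],180))"
```

```text
eef_pos: [550.7, -292.9, 127.3]
force: [-0.3, 0.0, 7.5]
force: [-0.0, 0.0, 0.3]
width: 85.1
eef_pos: [551.6, -293.1, 219.1]
force: [0.4, 0.3, -0.8]
eef_pos: [571.5, 40.5, 215.7]
force: [1.3, 0.0, -0.9]
t81.0 [571.5  40.5 215.7] [-3.141e+00 -2.000e-03  2.540e+00] F [ 1.3  0.  -0.9] w84.8
(array([ 7.09, 12.45,  2.57]), np.float64(-34.5))
```

```bash
python3 -m inch '[[[7.1,12.4,0,-34.5],[7.1,12.4,0,-34.5],[7.1,12.4,0,-34.5],[7.1,12.4,0,-34.5],[7.1,12.4,2,-34.5],[7.1,12.4,5,-34.5],[7.1,12.4,7.5,-34.5],[7.1,12.4,7.5,-34.5]]]' | sed -n '2p;4p'
python3 -m inch '[[[0,0,0,0],[0,0,0,0],[0,0,0,0],[0,0,0,0]]]' | sed -n '2p;4p'
python3 -c "
from h import *
st();print(toolrows([583.5,183.3,52],180))"
```

```text
eef_pos: [580.6, 179.0, 135.8]
force: [-0.8, 0.4, -0.2]
eef_pos: [586.2, 180.3, 143.1]
force: [0.1, -0.1, -0.1]
t82.0 [586.2 180.3 143.1] [3.141e+00 3.000e-03 3.135e+00] F [ 0.1 -0.1 -0.1] w85.1
(array([0.3 , 0.28, 9.11]), np.float64(-0.4))
```

```bash
python3 -m inch '[[[0.2,0.2,0,0],[0.2,0.2,0.5,0],[0.2,0.2,3,0],[0.2,0.2,6,0],[0.2,0.2,8,0],[0.2,0.2,8.9,0],[0.2,0.2,8.9,0],[0.2,0.2,8.9,0]]]' | sed -n '2p;4p'
python3 -c "
from h import *
st();print(toolrows([583.5,183.3,52],180))"
```

```text
eef_pos: [583.5, 182.2, 52.7]
force: [-0.0, 0.1, 0.8]
t82.7 [583.5 182.2  52.7] [3.142 0.    3.136] F [-0.   0.1  0.8] w84.6
(array([-0.  ,  0.11,  0.07]), np.float64(-0.3))
```

```bash
python3 -m inch '[[[0,0,0,0],[0,0,0,0],[0,0,0,0],[0,0,0,0],[0,0,0,0],[0,0,0,0]]]' 0 | sed -n '2p;4,6p'
python3 -m inch '[[[0,0,0,0],[0,0,0,0],[0,0,0,0],[0,0,0,0]]]' 8.5 | sed -n '2p;4,5p'
python3 -m inch '[[[0,0,0,45],[0,0,0,45],[0,0,0,45],[0,0,0,45],[0,0,0,45],[0,0,0,45],[0,0,0,45]]]' | sed -n '2p;4p'
python3 -m inch '[[[0,0,0,45],[0,0,0,45],[0,0,0,45],[0,0,0,45],[0,0,0,45],[0,0,0,45],[0,0,0,45],[0,0,0,45]]]' | sed -n '2,4p'
python3 -m inch '[[[0,0,0,0],[0,0,0,0],[0,0,0,0],[0,0,0,0],[0,0,0,0],[0,0,0,0]]]' 0 | sed -n '2p;4,6p'
python3 -m inch '[[[0,0,-1,0],[0,0,-4,0],[0,0,-7,0],[0,0,-10,0],[0,0,-13,0],[0,0,-16,0],[0,0,-19,0],[0,0,-21,0]]]' | sed -n '2p;4,6p'
python3 -m inch '[[[-1,-0.1,0,0],[-3,-0.2,0,0],[-6,-0.4,-0.3,0],[-9.5,-0.7,-0.6,0],[-13,-0.9,-0.6,0],[-16.5,-1.2,-0.6,0],[-20,-1.4,-0.6,0],[-23.5,-1.7,-0.6,0]]]' | sed -n '2p;4p'
python3 -m inch '[[[-3.5,-0.3,0,0],[-7,-0.5,0,0],[-10,-0.8,0,0],[-13,-1,0,0],[-15,-1.1,0,0],[-16,-1.2,0,0],[-16,-1.2,0,0],[-16,-1.2,0,0]]]' | sed -n '2p;4p'
python3 -c "
from h import *
st();print(toolrows([550.6,-259,250],90))"
```

```text
eef_pos: [584.6, 183.0, 54.6]
force: [-0.8, 1.3, 5.4]
width: 59.7
gripper_force: 65.3
eef_pos: [583.2, 182.0, 52.6]
force: [0.2, -0.0, -0.5]
width: 85.0
eef_pos: [583.1, 182.2, 52.3]
force: [-0.9, 0.2, 0.6]
eef_pos: [583.0, 182.2, 52.2]
tool_rot: [-3.141, 0.001, 1.566]
force: [0.2, -0.2, -1.2]
eef_pos: [583.4, 182.1, 53.0]
force: [-1.2, 0.1, 5.4]
width: 61.5
gripper_force: 65.4
eef_pos: [583.9, 181.8, 265.7]
force: [0.6, -0.7, -2.2]
width: 61.0
gripper_force: 83.8
eef_pos: [563.3, -54.8, 267.5]
force: [0.3, 0.8, -1.2]
eef_pos: [551.4, -211.8, 267.7]
force: [0.1, 0.4, -1.9]
t87.2 [ 551.4 -211.8  267.7] [-3.140e+00 -2.000e-03  1.564e+00] F [ 0.1  0.4 -1.9] w61.0
(array([-4.72, -0.04,  1.76]), np.float64(-0.4))
```

```bash
python3 - <<'E'
from h import *
c=get_image("scene");t=get_image("top")
cv2.imwrite("pics/v12.png",np.hstack([cv2.resize(c[150:290,150:370],(550,350),interpolation=2),cv2.resize(t[200:300,360:420],(210,350),interpolation=2)]))
E
python3 -m inch '[[[-2,0,0,-0.4],[-4,0,0,-0.4],[-4.8,0,0,-0.4],[-4.8,0,0,-0.4],[-4.8,0,0,-0.4],[-4.8,0,0,-0.4]]]' | sed -n '2p;4p'
```

```text
eef_pos: [552.0, -258.5, 268.1]
force: [0.0, -0.3, -2.7]
```

View pics/v12.png

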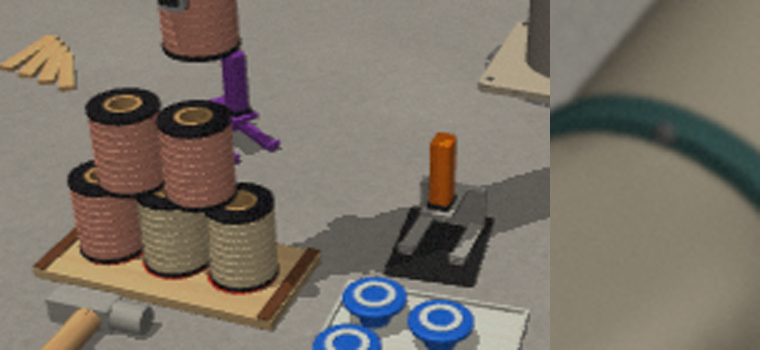

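The view shows row 1 complete, with both second-layer spools upright at crop (125,140) and (195,155). The puller stands upright on its pad at (440,210). Now the top spool.

```bash
python3 -m inch '[[[-0.05,-0.1,1,0],[-0.05,-0.1,3,0],[-0.05,-0.1,4.8,0],[-0.05,-0.1,5.7,0],[-0.05,-0.1,5.7,0],[-0.05,-0.1,5.7,0]]]' | sed -n '2p;4p'
python3 -m inch '[[[0,0,0.2,0],[0,0,0.4,0],[0,0,0.4,0]]]' | sed -n '2p;4p'
python3 -m inch '[[[0,0,0.1,0],[0,0,0.2,0],[0,0,0.2,0]]]' | sed -n '2p;4p'
```

```text
eef_pos: [550.5, -260.7, 211.1]
force: [-0.0, -0.4, -1.0]
eef_pos: [550.8, -261.3, 207.9]
force: [0.8, 0.3, -1.6]
eef_pos: [550.5, -261.2, 205.5]
force: [0.1, 0.8, -1.8]
```

```bash
python3 -m inch '[[[0.1,0,0.1,0],[0.1,0,0.15,0],[0.1,0,0.15,0]]]' | sed -n '2p;4p'
python3 -m inch '[[[0,0,0.1,0],[0,0,0.1,0],[0,0,0.1,0]]]' | sed -n '2p;4p'
python3 -m inch '[[[0,0,0.1,0],[0,0,0.1,0],[0,0,0.1,0]]]' | sed -n '2p;4p'
```

```text
eef_pos: [550.5, -260.1, 203.9]
force: [-0.3, -0.6, -1.3]
eef_pos: [550.5, -260.2, 202.9]
force: [0.5, 0.1, -1.8]
eef_pos: [550.6, -260.3, 202.2]
force: [0.6, -0.4, -0.2]
```

```bash
python3 -m inch '[[[0,0,0.05,0],[0,0,0.07,0],[0,0,0.07,0]]]' | sed -n '2p;4p'
python3 -m inch '[[[0,0,0,0],[0,0,0,0],[0,0,0,0],[0,0,0,0],[0,0,0,0]]]' 8.5 | sed -n '4,5p'
python3 -m inch '[[[0,0,-1,0],[0,0,-3,0],[0,0,-6,0],[0,0,-9,0],[0,0,-9,0],[0,0,-9,0]]]' | sed -n '2p;4p'
python3 -m inch '[[[8,-2,0,0],[16,-4,0,0],[24,-6,0,0],[28,-7,0,0],[28,-7,0,0],[28,-7,0,0],[28,-7,0,0],[28,-7,0,0]]]' | sed -n '2p;4p'
python3 -m inch '[[[10,0,0,0],[20,0,0,0],[25,0,0,0],[25,0,0,0],[25,0,0,0],[25,0,0,0],[25,0,0,0],[25,0,0,0]]]' | sed -n '2p;4p'
python3 - <<'E'
from h import *
st();c=get_image("scene");t=get_image("top")
cv2.imwrite("pics/v13.png",np.hstack([cv2.resize(c[130:330,150:380],(460,400),interpolation=2),cv2.resize(t[190:360,290:490],(330,400*0+280),interpolation=2) if 0 else cv2.resize(t[190:360,290:490],(336,400),interpolation=2)]))
E
```

```text
eef_pos: [550.7, -260.4, 202.1]
force: [-1.4, 0.6, 4.7]
force: [0.6, 0.5, -0.5]
width: 85.1
eef_pos: [551.4, -261.1, 293.7]
force: [-1.2, -0.2, -0.3]
eef_pos: [477.3, 29.4, 289.5]
force: [-0.6, -0.5, -0.2]
eef_pos: [478.7, 272.4, 289.7]
force: [-0.0, -1.3, -0.5]
t92.1 [478.7 272.4 289.7] [-3.139e+00  1.000e-03  1.578e+00] F [-0.  -1.3 -0.5] w84.8
```

View pics/v13.png

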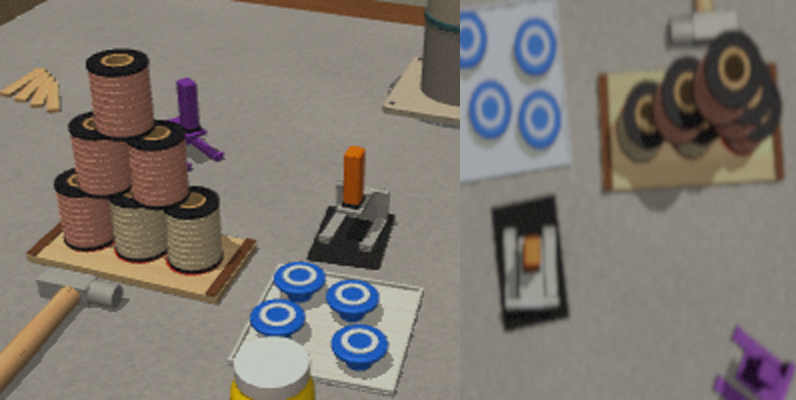

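The pyramid stands complete and upright, the four caps are in the tray, the puller is centred on its pad, and the arm is clear.

```bash
python3 -c "
from cell import order
print(order.finish_job())"
```

```text
the job is handed in; nothing more can be done
None
```

I finished the job and handed it in at about 92 s: all four caps were pulled off with the orange puller and lie in the tray, the puller stands upright on its pad (regripped once after it was knocked half off), and the four pink spools complete the pyramid with the ivory two left in place; the judge returned no verdict.

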